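Lock the sample station and load the rock samples

ROBOT

A 7-joint arm with a two-finger parallel gripper is mounted at the origin on the work surface. World frame = base frame: x ahead of the robot, y to its left, z up, the work surface at z = 0. Lengths are in m, angles in rad, forces in N, time in s.
With the tool pointing down it reaches from about 0.4 to 0.85 m from the base axis. Payload 10.4 kg.
Tool frame: the origin (TCP) lies at the very end of the fingers, on their centre line; the grasp point (between the pads) lies 19 mm behind it; z points along the fingers, y is the direction in which the jaws open and shut (so a half turn about z gives the same grasp; the last joint's range is limited). The gripper opens to 85 mm and grips with 20 to 120 N. Pads are 22 mm wide; open, the fingers measure 114 mm over their backs; the gripper's body (76 mm by 85 mm) begins 54 mm behind the grasp point. The pads swing forward as they close: fully open they stand 13 mm farther back than shut.
Start: joints at [1.081, 0.332, -0.065, 1.46, 0.022, 1.35, -0.088], TCP at [0.281, -0.558, 0.231] pointing down, gripper open.
Joint ranges: [-2.6, 2.6], [-0.5, 2.12], [-1.47, 1.34], [0.16, 2.42], [-1.27, 4.41], [0.06, 2.06], [-2.6, 2.6]. Speed limits (rad/s): [2.22, 2.22, 2.79, 2.79, 3.14, 3.14, 3.14].

INTERFACE

Orientations are given as a unit quaternion [x, y, z, w].
In Python, from workcell import get_obs, camera, camera_info, hand_in gives the robot as it stands.
- The arm moves only by the tool move_arm, never from a script. Its argument "moves" is a list of rows, each a list of 3 entries, a list of its own where there are three numbers: the shift along the tool's x, y, z in units of 25 mm (1.0 is 25 mm), then the turn, a rotation vector about the tool's x, y, z in degrees, then the opening, from 0 (shut) to 1 (fully open). A call has 1 to 5 rows; each row shifts and turns the commanded pose from where the row before left it, along the tool's axes as they then stand; what a row does not reach is not made up. A row lasts 1/8 s, in which the tool goes at most 62.5 mm and 10.7 degrees, less where a joint would pass 70% of its speed; a pose out of reach is approached as far as the arm can. A call is refused whole if a number of a shift passes 1 or a number of a turn 10.7, either way. A call with a gripper value outside its range is refused whole. The fingers move at their own pace and stop on an object; "squeeze" is the grip in N (left out, the last holds). Time passes only in rows, so rows that do not move let the fingers close. It gives the time, the measured TCP pose, the force and the opening at its end, in the units of the state.
- get_obs(): the state, without advancing time (a new reading comes with each control period).
- camera(name): name is "scene" or "side" or "wrist"; returns the picture (400x640x3 uint8, red, green, blue); there is no depth.
- camera_info(name): a dict with "fx", "fy", "cx", "cy" (pixels), "D" ([k1, k2, p1, p2, k3] as OpenCV has them; the pictures are not rectified), "origin" and "rotation" of the camera in the world. Camera axes: x right, y down, z forward; pixel columns grow to the right and rows downward; lengths in m; the calibration is good to about 2 mm. A picture is of the moment at which its call begins: read the wrist's pose just before it. camera_info takes no time and is no camera call; for the wrist camera it gives the pose at the moment of the call.
- hand_in(): hands the job in, once; it reports no verdict.
The state is a dict: "clock": time; "joint_pos": joint angles; "joint_velocities": joint speeds; "tau": joint torques, N m; "position": TCP position; "ee_rot": TCP orientation; "ft_force": force on the tool from outside, world axes, zero at the start; "torque": the same for the moment, N m; "grip_width": opening from 0.0 (shut) to 1.0 (fully open).
Only numpy, scipy, OpenCV 4.12 (cv2) and the standard library are available. Lean on these libraries where they do the work, as an engineer would, in place of code of your own. Each camera call takes 0.05 s, during which the arm holds its last target. There are 200 camera calls.

TASK

Load the rock samples for measurement. Gather every rock that lies on the bench onto the hinged steel tray beside the one already there, and lock the station: hold the sprung index pin with its nose in the slot of the white housing and its collar down on the housing's top, drag it along until its tip drops into the hidden groove below, stop there without pushing the bar along, and leave the pin standing with its collar flat on the top. When all rocks are on the tray and the pin has locked, tip the tray so that they slide into the white box at its lip, let the tray down again, and see that every rock lies in the box; leave the jar and the mug alone.

Things in the scene. Friction and masses are not known exactly. Their poses are not given: they have to be found in the camera images.
- station: fixed loading station on the bench, on an aluminium plate 285 x 470 mm. Origin at bench level; z up, x about away from the robot, y along tray and slot. From -y to +y: catch box (y -201 to -20 mm), tray (y -30 to 190 mm) and its handle. Beyond both the index housing: white block 45 mm high, x 95 to 185 mm, y -253 to 213 mm, with a slot in its top.
- box_floor (a point): middle of the catch box's inner floor, 10 mm above the bench; axes as the station's. White open box, inside 170 mm (x) by 169 mm (y); tops of the walls above the bench: the two side walls 81 mm, the wall below the tray's lip 66 mm, the opposite wall 116 mm.
- slot_mid (a point): middle of the slot, level with the index housing's flat top (45 mm above the bench); axes as the station's. Slot 20 mm wide (x), 200 mm long along y, ends closed. 10 mm below the top lies the flat black index bar with one cross groove, 15 mm long along y, 19 mm deep, as wide as the slot, somewhere between y = -60 and +60 mm; else the bar is plain.
- index_bar (a joint): how far (m) the index bar has been shoved along the station's y from where it was clamped: 0 at the start. The clamp slips at about 14 N of sideways push; the bar must not be shoved more than 10 mm.
- pin_grip (a point): point on the axis of the index pin's handle, 50 mm above the underside of its collar (5 mm above the handle's middle); z up along the pin, x and y square to the handle's flat sides. Handle: black, 30 x 30 mm, from 8 to 83 mm above the collar's underside. Pin 270 g; at the start it stands upright in the rest, collar on the rest's top, tip out.
- pin_collar (a point): centre of the underside of the index pin's steel collar, which is 48 mm in diameter and 8 mm thick. Below it a rigid round nose, 12 mm in diameter, 8 mm long; out of the nose comes the sprung steel tip, 8 mm in diameter, reaching 24 mm below the collar's underside when out.
- tip (a joint): how far (m) the pin's sprung tip is pushed in: 0 = fully out, 0.017 = fully in. Spring force about 1.4 N when out, 3.8 N at 14 mm. On the plain bar with the collar on the housing's top it reads about 0.014; when it has dropped into the groove, about 0.
- rest: fixed grey block, 70 x 70 mm and 45 mm high, with a 20 mm square hole through its middle in which the pin stands at the start; origin in the middle of its underside.
- tray (a joint): tilt of the steel tray (rad) about the hinge at its lip: 0 = level on its stand, 1.1 = steepest. It falls back by its weight. Rocks slide off at about 0.6 to 0.9.
- tray_hinge (a point): middle of the tray's lip, on its hinge axis (along the station's x), at the level of the tray's floor, 75 mm above the bench; it stays in place while its axes turn with the tray.
- tray_mid (a point): middle of the tray's floor (upper side), 110 mm from the hinge; axes turn with the tray (y from lip to handle). The tray, 400 g empty, is 160 x 220 mm outside, 152 x 216 mm inside, side walls 24 mm high, rear wall 28 mm, open at the lip.
- tray_bar (a point): middle of the tray's handle: a round black bar, 12 mm in diameter, 120 mm long along the tray's x, 275 mm from the hinge, 18 mm above the level of the tray's floor and 55 mm behind its rear wall, held by two arms at x = +-55 mm; open space between the arms, above and below.
- rock1_mid (a point): rough grey rock sample, lying on the bench at the start. A blocky chunk, 62 mm long along its own x, 40 mm wide along its y, 36 mm high, about 150 g; this point is its centre (18 mm up when it lies as at the start). May be absent.
- rock2_mid (a point): rough grey rock sample, lying on the bench at the start. A blocky chunk, 62 mm long along its own x, 40 mm wide along its y, 36 mm high, about 150 g; this point is its centre (18 mm up when it lies as at the start). May be absent.
- rock3_mid (a point): rough grey rock sample, lying on the bench at the start. A blocky chunk, 62 mm long along its own x, 40 mm wide along its y, 36 mm high, about 150 g; this point is its centre (18 mm up when it lies as at the start). May be absent.
- rock4_mid (a point): rough grey rock sample, lying on the bench at the start. A blocky chunk, 62 mm long along its own x, 40 mm wide along its y, 36 mm high, about 150 g; this point is its centre (18 mm up when it lies as at the start). May be absent.
- rock5_mid (a point): rough grey rock sample, lying on the bench at the start. A blocky chunk, 62 mm long along its own x, 40 mm wide along its y, 36 mm high, about 150 g; this point is its centre (18 mm up when it lies as at the start). May be absent.
- rock6_mid (a point): rough grey rock sample, lying on the tray at the start. A blocky chunk, 62 mm long along its own x, 40 mm wide along its y, 36 mm high, about 150 g; this point is its centre (18 mm up when it lies as at the start).
- jar: bystander: closed jar, 64 mm in diameter, 85 mm high, origin under its centre
- mug: bystander: white mug, 80 mm in diameter, 90 mm high, origin under its centre
Mind the look-alikes: they are no part of the job. What is shaped like the part that bears rock6_mid but pink is not meant. Leave any blue or red look-alike of the part that bears rock4_mid alone.

How it is judged:
On the way, in this order (a step that is already met when the one before it is completed fails the run):
1. every rock lies on the tray, and the pin stands upright in the slot with its collar down and its tip dropped into the groove (x of pin_grip in the frame of slot_mid between -0.012 and 0.012 m and y of pin_grip in the frame of slot_mid between -0.1 and 0.1 m and z of pin_grip in the frame of slot_mid between 0.044 and 0.056 m and angle between pin_grip's own z axis and vertical below 0.12 rad and value of joint tip below 0.004 m and x of rock1_mid in the frame of tray_mid between -0.085 and 0.085 m and y of rock1_mid in the frame of tray_mid between -0.115 and 0.115 m and z of rock1_mid in the frame of tray_mid between 0 and 0.1 m and x of rock2_mid in the frame of tray_mid between -0.085 and 0.085 m and y of rock2_mid in the frame of tray_mid between -0.115 and 0.115 m and z of rock2_mid in the frame of tray_mid between 0 and 0.1 m and x of rock3_mid in the frame of tray_mid between -0.085 and 0.085 m and y of rock3_mid in the frame of tray_mid between -0.115 and 0.115 m and z of rock3_mid in the frame of tray_mid between 0 and 0.1 m and x of rock4_mid in the frame of tray_mid between -0.085 and 0.085 m and y of rock4_mid in the frame of tray_mid between -0.115 and 0.115 m and z of rock4_mid in the frame of tray_mid between 0 and 0.1 m and x of rock5_mid in the frame of tray_mid between -0.085 and 0.085 m and y of rock5_mid in the frame of tray_mid between -0.115 and 0.115 m and z of rock5_mid in the frame of tray_mid between 0 and 0.1 m and x of rock6_mid in the frame of tray_mid between -0.085 and 0.085 m and y of rock6_mid in the frame of tray_mid between -0.115 and 0.115 m and z of rock6_mid in the frame of tray_mid between 0 and 0.1 m), for 0.5 s.
2. the tray is tipped (value of joint tray above 0.5 rad), for 0.1 s.
At the end, for the whole second after the job is handed in: every rock lies at rest in the white box (its centre within the box's inside, under 85 mm above its floor), the tray is down again (under 0.06 rad), and the pin still stands upright (within 0.12 rad) in the slot, its collar within 6 mm of flush and its tip out to within 4 mm, in the groove (x of rock1_mid in the frame of box_floor between -0.088 and 0.088 m and y of rock1_mid in the frame of box_floor between -0.09 and 0.09 m and z of rock1_mid in the frame of box_floor between 0.005 and 0.085 m and linear speed of each of rock1, rock2, rock3, rock4, rock5, rock6 below 0.03 m/s and x of rock2_mid in the frame of box_floor between -0.088 and 0.088 m and y of rock2_mid in the frame of box_floor between -0.09 and 0.09 m and z of rock2_mid in the frame of box_floor between 0.005 and 0.085 m and x of rock3_mid in the frame of box_floor between -0.088 and 0.088 m and y of rock3_mid in the frame of box_floor between -0.09 and 0.09 m and z of rock3_mid in the frame of box_floor between 0.005 and 0.085 m and x of rock4_mid in the frame of box_floor between -0.088 and 0.088 m and y of rock4_mid in the frame of box_floor between -0.09 and 0.09 m and z of rock4_mid in the frame of box_floor between 0.005 and 0.085 m and x of rock5_mid in the frame of box_floor between -0.088 and 0.088 m and y of rock5_mid in the frame of box_floor between -0.09 and 0.09 m and z of rock5_mid in the frame of box_floor between 0.005 and 0.085 m and x of rock6_mid in the frame of box_floor between -0.088 and 0.088 m and y of rock6_mid in the frame of box_floor between -0.09 and 0.09 m and z of rock6_mid in the frame of box_floor between 0.005 and 0.085 m and value of joint tray below 0.06 rad and x of pin_grip in the frame of slot_mid between -0.012 and 0.012 m and y of pin_grip in the frame of slot_mid between -0.1 and 0.1 m and z of pin_grip in the frame of slot_mid between 0.044 and 0.056 m and angle between pin_grip's own z axis and vertical below 0.12 rad and value of joint tip below 0.004 m); the robot touches nothing.
It fails at once if the index bar is shoved more than 10 mm along (value of joint index_bar above 0.01 m or value of joint index_bar below -0.01 m).
It fails at once if the jar or the mug is moved by more than 30 mm (distance of any of jar, mug from where it was at the start of the episode above 0.03 m).
It fails at once if a rock falls off the bench (height (world z) of any of rock1_mid, rock2_mid, rock3_mid, rock4_mid, rock5_mid, rock6_mid below -0.1 m).
Of rock1, rock2, rock3, rock4, rock5 only 3 to 5 are there at a start; the rules pass over those that are not, and their reading is None.
At some moment in a run one of rock1, rock2, rock3, rock4, rock5, rock6 may be knocked a few centimetres aside while the robot is not near it.
It also fails if it takes over 210 s, if anything falls off the work surface, if the arm or the gripper's body presses on something with over 40 N, if the wrist force passes 120 N, or if a joint passes its speed limit or range.

## Working session

There is one attempt and no reset: what is moved stays moved. The work goes in short steps, Python scripts to look and compute and a tool call to move; the robot and the scene stay as the last step left them, time stands still between calls to the robot, and variables do not carry over. Pictures are saved under pics/ and viewed, about 12 in all and at most 16, crops included, and the job is handed in when it is done.

Besides the shell and the picture viewer there is one more tool, called after "Call:" by a JSON object that holds its "name" and its "arguments". move_arm: Moves the arm, as the interface text tells. Its arguments: {"type":"object","properties":{"moves":{"type":"array","items":{"type":"array"}},"squeeze":{"type":"number"}},"required":["moves"]}

```bash
ls; mkdir -p pics; cat > h.py <<'E'
import numpy as np, cv2, sys
from workcell import get_obs, camera, camera_info, hand_in
def snap(name,fn=None):
    ci=camera_info(name); im=camera(name)
    if fn: cv2.imwrite('pics/'+fn,cv2.cvtColor(im,cv2.COLOR_RGB2BGR))
    return im,ci
def ray(ci,uv):
    K=np.array([[ci['fx'],0,ci['cx']],[0,ci['fy'],ci['cy']],[0,0,1.]])
    p=cv2.undistortPoints(np.array(uv,float).reshape(-1,1,2),K,np.array(ci['D'],float)).reshape(-1,2)
    d=np.c_[p,np.ones(len(p))]@np.array(ci['rotation'],float).reshape(3,3).T
    return np.array(ci['origin'],float),d
def onz(ci,uv,z):
    o,d=ray(ci,uv); return o+d*((z-o[2])/d[:,2])[:,None]
def proj(ci,P):
    K=np.array([[ci['fx'],0,ci['cx']],[0,ci['fy'],ci['cy']],[0,0,1.]])
    R=np.array(ci['rotation'],float).reshape(3,3); t=-R.T@np.array(ci['origin'])
    return cv2.projectPoints(np.array(P,float).reshape(-1,1,3),cv2.Rodrigues(R.T)[0],t,K,np.array(ci['D'],float))[0].reshape(-1,2)
E
python3 - <<'E'
from h import *
o=get_obs(); print(o)
for n in ['scene','side','wrist']:
    im,ci=snap(n,n+'0.png'); print(n,ci)
E
```

```text
pics
{'clock': 0.0, 'joint_pos': array([ 1.08140958,  0.33287674, -0.06472516,  1.46095829,  0.02160918,
        1.34987899, -0.08849447]), 'joint_velocities': array([ 0.00119325,  0.0002568 , -0.00126343,  0.00073681, -0.00015546,
       -0.00033312, -0.00169059]), 'tau': array([-3.65502219e-04, -6.25462532e+01,  4.89702111e-02, -3.91609168e+01,
        1.62311608e-02,  9.90991888e-03, -8.79982764e-06]), 'position': array([ 0.28109834, -0.5577973 ,  0.23050485]), 'ee_rot': array([ 9.72880838e-01,  2.31305789e-01, -1.97073242e-04, -6.84850906e-04]), 'ft_force': array([ 0.88851453, -0.72858849, -1.11428773]), 'torque': array([0.00033574, 0.00500111, 0.00480089]), 'grip_width': 1.0007372063192206}
scene {'fx': 477.57108911456146, 'fy': 477.57108911456146, 'cx': 316.15106732563936, 'cy': 203.0649982442545, 'D': array([-0.00942877,  0.        ,  0.        ,  0.        ,  0.        ]), 'origin': array([ 1.13689967, -0.33447051,  1.28409643]), 'rotation': array([ 0.8160237 ,  0.51424088, -0.14250305, -0.22215876])}
side {'fx': 481.4782338274943, 'fy': 481.4782338274943, 'cx': 318.9918439978371, 'cy': 196.99490745258308, 'D': array([-0.03953376,  0.        ,  0.        ,  0.        ,  0.        ]), 'origin': array([-0.19198739, -0.81151708,  0.83611594]), 'rotation': array([ 0.83134932, -0.31662821,  0.15850431, -0.42834714])}
wrist {'fx': 325.3672427002129, 'fy': 325.3672427002129, 'cx': 324.73384791756405, 'cy': 197.19783744784723, 'D': array([-0.04210744,  0.        ,  0.        ,  0.        ,  0.        ]), 'origin': array([ 0.35464735, -0.52063779,  0.37250741]), 'rotation': array([ 0.84004888, -0.51777992, -0.085612  ,  0.13744968])}
```

```bash
sed -i "s/np.array(ci\['rotation'\],float).reshape(3,3)/Rq(ci['rotation'])/; 2a from scipy.spatial.transform import Rotation as Ro\nRq=lambda q: Ro.from_quat(q).as_matrix()" h.py; cat h.py | head -20
```

```text
import numpy as np, cv2, sys
from workcell import get_obs, camera, camera_info, hand_in
from scipy.spatial.transform import Rotation as Ro
Rq=lambda q: Ro.from_quat(q).as_matrix()
def snap(name,fn=None):
    ci=camera_info(name); im=camera(name)
    if fn: cv2.imwrite('pics/'+fn,cv2.cvtColor(im,cv2.COLOR_RGB2BGR))
    return im,ci
def ray(ci,uv):
    K=np.array([[ci['fx'],0,ci['cx']],[0,ci['fy'],ci['cy']],[0,0,1.]])
    p=cv2.undistortPoints(np.array(uv,float).reshape(-1,1,2),K,np.array(ci['D'],float)).reshape(-1,2)
    d=np.c_[p,np.ones(len(p))]@Rq(ci['rotation']).T
    return np.array(ci['origin'],float),d
def onz(ci,uv,z):
    o,d=ray(ci,uv); return o+d*((z-o[2])/d[:,2])[:,None]
def proj(ci,P):
    K=np.array([[ci['fx'],0,ci['cx']],[0,ci['fy'],ci['cy']],[0,0,1.]])
    R=Rq(ci['rotation']); t=-R.T@np.array(ci['origin'])
    return cv2.projectPoints(np.array(P,float).reshape(-1,1,3),cv2.Rodrigues(R.T)[0],t,K,np.array(ci['D'],float))[0].reshape(-1,2)
```

View pics/scene0.png

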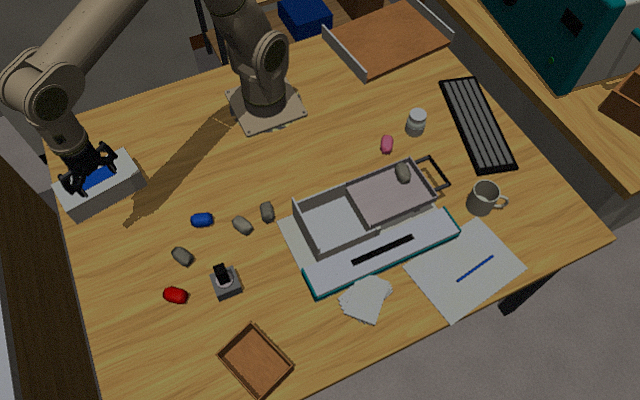

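View pics/side0.png

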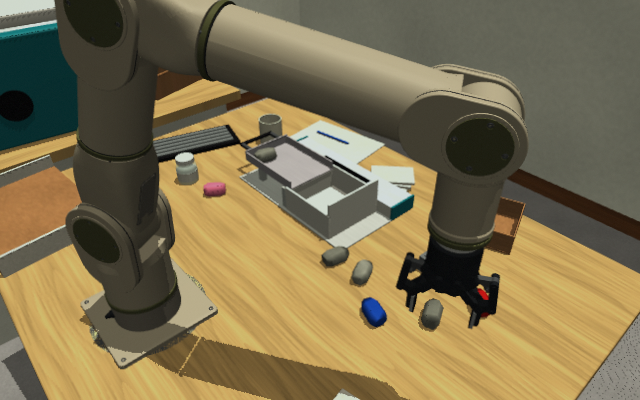

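```bash
python3 - <<'E'
from h import *
im=cv2.imread('pics/scene0.png')
cv2.imwrite('pics/sc1.png',cv2.resize(im[145:305,272:470],None,fx=4,fy=4,interpolation=cv2.INTER_CUBIC)[:600,:792])
ci=camera_info('scene')
hsv=cv2.cvtColor(im,cv2.COLOR_BGR2HSV)
# grey rocks: low sat, mid value, on bench
m=((hsv[...,1]<75)&(hsv[...,2]>50)&(hsv[...,2]<165)).astype(np.uint8)
n,l,s,c=cv2.connectedComponentsWithStats(m)
for i in range(1,n):
    if 80<s[i,4]<900:
        print(c[i].round(1),s[i],onz(ci,[c[i]],0.018)[0].round(3), hsv[l==i].mean(0).round())
E
```

```text
[206.8  15.8] [200   0  14  30 166] [-0.522 -0.036  0.018] [25. 35. 74.]
[251.1  14.7] [229   0  49  36 470] [-0.451  0.127  0.018] [20. 56. 63.]
[434.4  20.3] [406   0  53  49 526] [-0.101  0.773  0.018] [28. 33. 72.]
[344.   53.8] [321  24  47  60 685] [-0.088  0.361  0.018] [29. 35. 79.]
[262.6  46.1] [251  30  32  41 355] [-0.261  0.099  0.018] [ 19.  63. 105.]
[485.3  60.5] [472  52  27  18  93] [0.173 0.821 0.018] [33. 36. 53.]
[252.4  83.8] [237  63  32  41 361] [-0.094 -0.009  0.018] [19. 64. 66.]
[511.8  96. ] [494  74  35  45 350] [0.361 0.8   0.018] [27. 36. 53.]
[491.  121.5] [469  79  44  85 460] [0.425 0.663 0.018] [41. 11. 83.]
[470.8 124.4] [450  81  42  86 469] [0.405 0.593 0.018] [43. 12. 83.]
[477.6 123.6] [456  80  43  86 463] [0.413 0.616 0.018] [40. 12. 83.]
[484.2 122.4] [463  80  43  85 462] [0.418 0.64  0.018] [44. 12. 83.]
[464.1 125.5] [444  82  41  86 466] [0.4   0.57  0.018] [44. 12. 84.]
[415.8 121.5] [405 107  22  30 470] [0.314 0.431 0.018] [ 51.  24. 107.]
[557.5 141.2] [548 130  19  25 105] [0.59  0.813 0.018] [27. 38. 53.]
[565.8 170.5] [553 159  26  23  96] [0.696 0.758 0.018] [24. 36. 53.]
[266.6 210.3] [260 202  14  18 187] [ 0.416 -0.164  0.018] [26. 38. 78.]
[241.4 223.9] [232 216  21  17 220] [ 0.427 -0.251  0.018] [24. 38. 95.]
[181.1 255.2] [172 247  19  18 218] [ 0.448 -0.445  0.018] [25. 39. 82.]
[225.2 282.3] [209 265  32  32 434] [ 0.582 -0.358  0.018] [47. 16. 92.]
```

View pics/sc1.png

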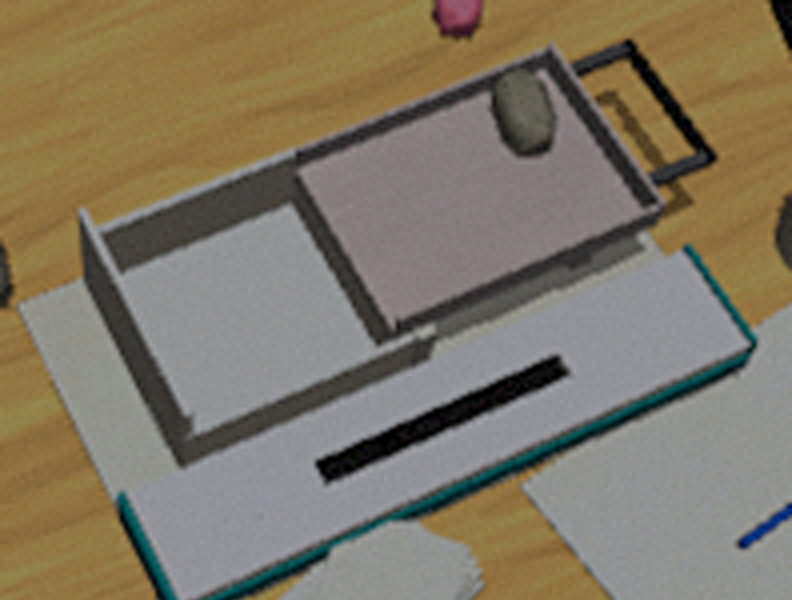

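```bash
python3 - <<'E'
from h import *
from scipy.optimize import least_squares
ci=camera_info('scene')
c=lambda p:(np.array(p)/4.+[272-.375,145-.375])
# crop px, station coords
D=[((120,494),(.095,-.253,.045)),((687,248),(.095,.213,.045)),((754,345),(.185,.213,.045)),
((81,213),(-.089,-.201,.116)),((631,42),(-.060,.245,.093)),((714,157),(.060,.245,.093)),((551,46),(-.08,.19,.103)),((662,208),(.08,.19,.103))]
uv=np.array([c(a) for a,b in D]); S=np.array([b for a,b in D])
W=np.array([onz(ci,[u],s[2])[0] for u,s in zip(uv,S)])
def tr(p,S): 
    R=np.array([[np.cos(p[2]),-np.sin(p[2])],[np.sin(p[2]),np.cos(p[2])]])
    return S[:,:2]@R.T+p[:2]
f=lambda p:(tr(p,S)-W[:,:2])[:3].ravel()
r=least_squares(f,[.5,.1,0]);print(r.x,np.degrees(r.x[2]))
print(((tr(r.x,S)-W[:,:2])*1000).round(1)); print(W.round(3))
sl=np.array([(316,463),(557,355),(570,372),(326,484)]);P=onz(ci,[c(a) for a in sl],.04);print(P.round(4))
R=np.array([[np.cos(r.x[2]),-np.sin(r.x[2])],[np.sin(r.x[2]),np.cos(r.x[2])]])
print(((P[:,:2]-r.x[:2])@R).round(4), 'expect x ~.14+-.01')
E
```

```text
[ 0.55287498  0.10278006 -0.00768928] -0.44056310681253713
[[-0.1 -0.1]
 [ 0.1 -0.2]
 [-0.   0.3]
 [-3.2 -1. ]
 [-0.1 -4.4]
 [ 3.6 -4. ]
 [-2.8  3.6]
 [-1.8  5.1]]
[[ 0.646 -0.151  0.045]
 [ 0.649  0.315  0.045]
 [ 0.74   0.314  0.045]
 [ 0.466 -0.096  0.116]
 [ 0.495  0.353  0.093]
 [ 0.611  0.351  0.093]
 [ 0.477  0.29   0.103]
 [ 0.636  0.287  0.103]]
[[ 0.6824 -0.0154  0.04  ]
 [ 0.6826  0.1826  0.04  ]
 [ 0.6986  0.1839  0.04  ]
 [ 0.6996 -0.0165  0.04  ]]
[[ 0.1305 -0.1172]
 [ 0.1291  0.0808]
 [ 0.1451  0.0822]
 [ 0.1477 -0.1181]] expect x ~.14+-.01
```

```bash
cat >> h.py <<'E'
def greys(im,ci,z=.018,smax=85,vlo=35,vhi=170,amin=900,amax=5000):
    """grey blobs lying on plane z: centre, long/short side (mm), yaw of long axis (deg), pixel"""
    hsv=cv2.cvtColor(cv2.GaussianBlur(im,(3,3),0),cv2.COLOR_RGB2HSV)
    m=((hsv[...,1]<smax)&(hsv[...,2]>vlo)&(hsv[...,2]<vhi)).astype(np.uint8)
    m=cv2.morphologyEx(m,cv2.MORPH_OPEN,np.ones((3,3)))
    out=[]
    for c in cv2.findContours(m,cv2.RETR_EXTERNAL,cv2.CHAIN_APPROX_NONE)[0]:
        if cv2.contourArea(c)<60: continue
        P=onz(ci,c.reshape(-1,2),z)[:,:2]*1000
        if np.abs(P).max()>1500: continue
        a=cv2.contourArea(P.astype(np.float32))
        if not amin<a<amax: continue
        (x,y),(w,h),an=cv2.minAreaRect(P.astype(np.float32))
        if w<h: w,h,an=h,w,an+90
        out.append((round(x),round(y),round(w),round(h),round((an+90)%180-90),c.reshape(-1,2).mean(0).round().tolist()))
    return out
E
python3 - <<'E'
from h import *
for n in ['scene','wrist','side']:
    im=cv2.cvtColor(cv2.imread(f'pics/{n}0.png'),cv2.COLOR_BGR2RGB); ci=camera_info(n)
    print(n,*greys(im,ci),sep='\n')
E
```

```text
scene
(577, -358, 76, 72, -3, [225.0, 281.0])
(449, -445, 64, 39, 27, [182.0, 255.0])
(431, -250, 70, 40, 26, [242.0, 225.0])
(421, -166, 70, 37, -14, [267.0, 211.0])
(-536, -29, 184, 37, -10, [206.0, 14.0])
wrist
(93, -948, 55, 31, -66, [500.0, 393.0])
(-253, -281, 66, 40, 5, [9.0, 385.0])
(536, -755, 77, 65, -59, [612.0, 40.0])
side
(454, -443, 83, 37, 25, [432.0, 313.0])
(433, -251, 82, 40, 25, [362.0, 272.0])
(423, -167, 70, 61, 48, [335.0, 255.0])
(784, -74, 55, 35, -54, [403.0, 185.0])
```

View pics/wrist0.png

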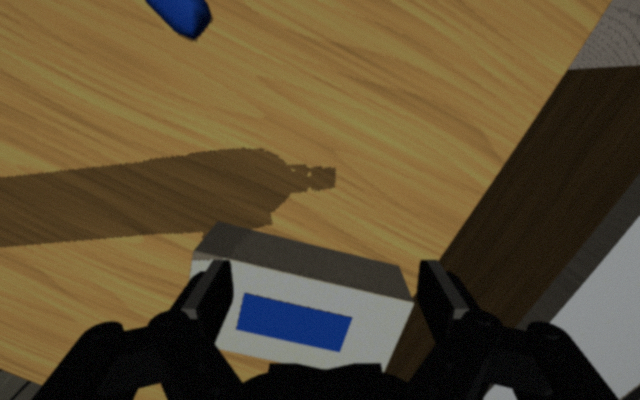

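Call:
{"name": "move_arm", "arguments": {"moves": [[[1,-0.2,0],[0,0,0],1],[[1,-0.2,0],[0,0,0],1],[[1,-0.2,0],[0,0,0],1],[[1,-0.2,0],[0,0,0],1],[[0.5,-0.2,0],[0,0,0],1]], "squeeze": 40}}

```text
clock: 0.78
position: [0.3716, -0.484, 0.231]
ee_rot: [0.973, 0.232, 0.0, -0.0]
ft_force: [-0.9, 0.5, -0.3]
grip_width: 1.002
```

```bash
cat >> h.py <<'E'
def togo(P,th):
    """shift in tool units (tool down, x at world angle th deg) from here to P"""
    o=get_obs(); R=Rq(o['ee_rot']); d=R.T@(np.array(P)-o['position'])
    cur=np.degrees(np.arctan2(R[1,0],R[0,0]))
    return (d/.025).round(2),'turnz',round(cur-th,1)
E
python3 - <<'E'
from h import *
o=get_obs(); print(o['clock'],o['position'],o['ft_force'])
im,ci=snap('wrist','w1.png'); print(*greys(im,ci),sep='\n')
print(togo([.450,-.444,.1],26))
s,cs=snap('scene','s1.png'); print(*greys(s,cs),sep='\n')
a=im[:,:,::-1]; b=cv2.resize(s[190:310,150:310][:,:,::-1],None,fx=3,fy=3)
cv2.imwrite('pics/c1.png',np.vstack([cv2.resize(a[:],(400,250)),cv2.resize(b,(400,300))]))
E
```

```text
0.775 [ 0.37163282 -0.48402339  0.23102667] [-0.87197103  0.52530681 -0.31483959]
(578, -740, 67, 44, 43, [627.0, 105.0])
(455, -442, 60, 38, 27, [326.0, 77.0])
(421, -254, 42, 38, -65, [140.0, 17.0])
(array([3.46, 0.01, 5.25]), 'turnz', np.float64(0.9))
(577, -358, 75, 72, -1, [225.0, 281.0])
(449, -444, 64, 39, 27, [182.0, 255.0])
(430, -251, 69, 39, 19, [242.0, 225.0])
(421, -166, 70, 37, -14, [267.0, 211.0])
(-537, -32, 184, 33, -10, [207.0, 14.0])
```

View pics/c1.png

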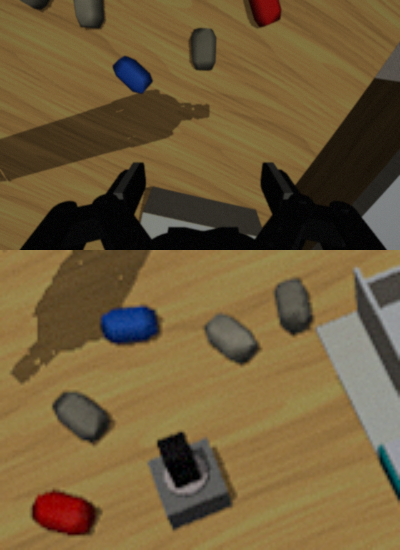

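Call:
{"name": "move_arm", "arguments": {"moves": [[[0.9,0,1],[0,0,0],1],[[0.9,0,1],[0,0,0],1],[[0.9,0,1],[0,0,0],1],[[0.9,0,1],[0,0,0],1],[[0,0,1],[0,0,0],1]]}}

```text
clock: 1.5
position: [0.4517, -0.4443, 0.1054]
ee_rot: [0.973, 0.232, 0.0, -0.0]
ft_force: [0.3, -0.5, -0.4]
grip_width: 1.001
```

Call:
{"name": "move_arm", "arguments": {"moves": [[[0,0,1],[0,0,0],1],[[0,0,1],[0,0,0],1],[[0,0,1],[0,0,0],1],[[0,0,1],[0,0,0],1],[[0,0,0],[0,0,0],1]]}}

```text
clock: 2.12
position: [0.4487, -0.4448, 0.0044]
ee_rot: [0.973, 0.231, -0.001, -0.001]
ft_force: [0.1, -0.1, -0.1]
grip_width: 1.004
```

Call:
{"name": "move_arm", "arguments": {"moves": [[[0,0,0],[0,0,0],0],[[0,0,0],[0,0,0],0],[[0,0,0],[0,0,0],0],[[0,0,0],[0,0,0],0],[[0,0,0],[0,0,0],0]]}}

```text
clock: 2.75
position: [0.4513, -0.4453, 0.0077]
ee_rot: [0.973, 0.231, 0.0, 0.001]
ft_force: [-1.9, 0.4, 5.9]
grip_width: 0.46
```

Call:
{"name": "move_arm", "arguments": {"moves": [[[0,0,-1],[0,0,0],0],[[0,0,-1],[0,0,0],0],[[0,0,-1],[0,0,0],0],[[0,0,-1],[0,0,0],0],[[0,0,-1],[0,0,0],0]]}}

```text
clock: 3.38
position: [0.4508, -0.4446, 0.1323]
ee_rot: [0.973, 0.231, 0.0, 0.0]
ft_force: [0.5, -0.4, -2.4]
grip_width: 0.462
```

Call:
{"name": "move_arm", "arguments": {"moves": [[[0,0,-1],[0,0,5],0],[[0,0,-1],[0,0,5],0],[[0,0,-1],[0,0,5],0],[[0,0,-1],[0,0,5],0],[[0,0,0],[0,0,6.6],0]]}}

```text
clock: 4.0
position: [0.4516, -0.4452, 0.234]
ee_rot: [1.0, -0.0, 0.001, 0.001]
ft_force: [0.1, -0.1, -1.8]
grip_width: 0.457
```

```bash
python3 - <<'E'
from h import *
im=cv2.cvtColor(cv2.imread('pics/s1.png'),cv2.COLOR_BGR2RGB); ci=camera_info('scene')
hsv=cv2.cvtColor(im,cv2.COLOR_RGB2HSV)
print(hsv[172,403],hsv[185,385],hsv[172,415])
m=(hsv[155:190,388:418,2]<120).astype(np.uint8)
n,l,s,c=cv2.connectedComponentsWithStats(m); print(s,c)
print(onz(ci,[[403.5,172.5]],.093), onz(ci,[[396,163],[410.5,182]],.093))
for P in ([.484,.11],[.5,.15]): pass
print('tray floor corners px',proj(ci,[[.477,.075,.075],[.629,.075,.075],[.629,.291,.075],[.477,.291,.075]]).round())
print(togo([.52,.12,.2],0))
E
```

```text
[ 20  36 106] [177  20 140] [ 0 24 95]
[[  0   0  30  35 583]
 [  0   1  30  29 467]] [[13.31732419 18.60720412]
 [15.9764454  14.99357602]]
[[0.51612182 0.24754566 0.093     ]] [[0.47608438 0.24493849 0.093     ]
 [0.55454557 0.24875296 0.093     ]]
tray floor corners px [[346. 187.]
 [371. 227.]
 [435. 199.]
 [408. 161.]]
(array([  2.72, -22.62,   1.31]), 'turnz', np.float64(-0.0))
```

Call:
{"name": "move_arm", "arguments": {"moves": [[[0.24,-1,0],[0,0,0],0],[[0.24,-1,0],[0,0,0],0],[[0.24,-1,0],[0,0,0],0],[[0.24,-1,0],[0,0,0],0],[[0.24,-1,0],[0,0,0],0]]}}

```text
clock: 4.62
position: [0.4806, -0.3187, 0.2315]
ee_rot: [1.0, 0.001, 0.0, 0.0]
ft_force: [-0.0, -0.1, -2.2]
grip_width: 0.457
```

Call:
{"name": "move_arm", "arguments": {"moves": [[[0.24,-1,0],[0,0,0],0],[[0.24,-1,0],[0,0,0],0],[[0.24,-1,0],[0,0,0],0],[[0.24,-1,0],[0,0,0],0],[[0.24,-1,0],[0,0,0],0]]}}

```text
clock: 5.25
position: [0.5102, -0.1937, 0.2315]
ee_rot: [1.0, 0.001, 0.0, 0.0]
ft_force: [0.8, 0.3, -1.4]
grip_width: 0.459
```

Call:
{"name": "move_arm", "arguments": {"moves": [[[0.24,-1,0],[0,0,0],0],[[0.24,-1,0],[0,0,0],0],[[0.24,-1,0],[0,0,0],0],[[0.24,-1,0],[0,0,0],0],[[0.24,-1,0],[0,0,0],0]]}}

```text
clock: 5.88
position: [0.5399, -0.0686, 0.2315]
ee_rot: [1.0, 0.001, 0.0, 0.0]
ft_force: [0.5, 0.2, -1.8]
grip_width: 0.46
```

Call:
{"name": "move_arm", "arguments": {"moves": [[[0.24,-1,0],[0,0,0],0],[[0.24,-1,0],[0,0,0],0],[[0.24,-1,0],[0,0,0],0],[[0.24,-1,0],[0,0,0],0],[[0.24,-1,0],[0,0,0],0]]}}

```text
clock: 6.5
position: [0.5695, 0.0563, 0.2314]
ee_rot: [1.0, 0.001, 0.0, 0.0]
ft_force: [0.0, 0.2, -2.0]
grip_width: 0.46
```

Call:
{"name": "move_arm", "arguments": {"moves": [[[0.24,-1,0],[0,0,0],0],[[0.24,-1,0],[0,0,0],0],[[0.24,-1,0.5],[0,0,0],0],[[0,0,1],[0,0,0],0],[[0,0,0],[0,0,0],0]]}}

```text
clock: 7.12
position: [0.5862, 0.1303, 0.1921]
ee_rot: [1.0, 0.001, -0.002, 0.001]
ft_force: [0.7, -0.6, -1.8]
grip_width: 0.459
```

```bash
python3 - <<'E'
from h import *
print(togo([.59,.13,.081],0))
E
```

```text
(array([0.17, 0.01, 4.44]), 'turnz', np.float64(0.2))
```

Call:
{"name": "move_arm", "arguments": {"moves": [[[0.1,0,1],[0,0,0],0],[[0,0,1],[0,0,0],0],[[0,0,1],[0,0,0],0],[[0,0,1],[0,0,0],0],[[0,0,0.28],[0,0,0],0]]}}

```text
clock: 7.75
position: [0.5897, 0.1299, 0.0865]
ee_rot: [1.0, 0.001, -0.001, 0.0]
ft_force: [-0.6, 0.0, -1.1]
grip_width: 0.457
```

Call:
{"name": "move_arm", "arguments": {"moves": [[[0,0,0],[0,0,0],0.65],[[0,0,0],[0,0,0],0.65],[[0,0,0],[0,0,0],0.65],[[0,0,-1],[0,0,0],0.65],[[0,0,-1],[0,0,0],0.65]]}}

```text
clock: 8.38
position: [0.59, 0.1307, 0.1379]
ee_rot: [1.0, 0.001, 0.0, 0.0]
ft_force: [-0.7, 0.3, -0.3]
grip_width: 0.651
```

Call:
{"name": "move_arm", "arguments": {"moves": [[[0,0,-1],[0,0,0],1],[[0,0.5,-1],[0,0,0],1],[[-0.6,1,-1],[0,0,0],1],[[-0.6,1,0],[0,0,0],1],[[-0.6,1,0],[0,0,0],1]]}}

```text
clock: 9.0
position: [0.5449, 0.0424, 0.2128]
ee_rot: [1.0, 0.001, 0.001, 0.0]
ft_force: [-0.4, 0.2, -0.6]
grip_width: 1.004
```

Call:
{"name": "move_arm", "arguments": {"moves": [[[-0.6,1,0],[0,0,0],1],[[-0.6,1,0],[0,0,0],1],[[-0.6,1,0],[0,0,0],1],[[-0.6,1,0],[0,0,0],1],[[-0.6,1,0],[0,0,0],1]]}}

```text
clock: 9.62
position: [0.4701, -0.0829, 0.2125]
ee_rot: [1.0, 0.001, 0.001, 0.0]
ft_force: [-0.6, -0.1, 1.2]
grip_width: 0.998
```

Call:
{"name": "move_arm", "arguments": {"moves": [[[-0.6,1,0],[0,0,0],1],[[-0.6,1,0],[0,0,0],1],[[-0.6,1,0],[0,0,0],1],[[-0.6,0.5,0],[0,0,0],1],[[0,0,0],[0,0,0],1]]}}

```text
clock: 10.25
position: [0.4102, -0.1707, 0.2125]
ee_rot: [1.0, 0.0, 0.0, 0.0]
ft_force: [0.5, -0.1, 0.1]
grip_width: 0.998
```

```bash
python3 - <<'E'
from h import *
o=get_obs(); print(o['clock'],o['position'],o['ft_force'])
im,ci=snap('wrist','w2.png'); print(*greys(im,ci),sep='\n')
s,cs=snap('scene','s2.png'); print(*greys(s,cs),sep='\n')
E
```

```text
10.25 [ 0.410197   -0.1706791   0.21246135] [ 0.51653187 -0.06700503  0.12124304]
(90, 81, 51, 31, -88, [150.0, 393.0])
(420, -166, 64, 38, -11, [320.0, 159.0])
(431, -252, 64, 38, 23, [403.0, 149.0])
(564, -373, 77, 19, -88, [540.0, 10.0])
(577, -358, 75, 71, -2, [225.0, 281.0])
(430, -251, 68, 40, 26, [242.0, 225.0])
(418, -165, 66, 37, -11, [267.0, 211.0])
```

Call:
{"name": "move_arm", "arguments": {"moves": [[[0.4,-0.2,1],[0,0,0],1],[[0,0,1],[0,0,5.5],1],[[0,0,1],[0,0,5.5],1],[[0,0,1],[0,0,0],1],[[0,0,1],[0,0,0],1]]}}

```text
clock: 10.98
position: [0.4215, -0.1638, 0.0862]
ee_rot: [0.996, -0.094, 0.0, -0.0]
ft_force: [-0.0, 0.6, 0.3]
grip_width: 0.999
```

Call:
{"name": "move_arm", "arguments": {"moves": [[[0,0,1],[0,0,0],1],[[0,0,1],[0,0,0],1],[[0,0,1],[0,0,0],1],[[0,0,0.3],[0,0,0],1],[[0,0,0],[0,0,0],0]]}}

```text
clock: 11.6
position: [0.4211, -0.1643, 0.0044]
ee_rot: [0.996, -0.094, -0.0, -0.0]
ft_force: [0.7, -0.1, 1.0]
grip_width: 0.817
```

Call:
{"name": "move_arm", "arguments": {"moves": [[[0,0,0],[0,0,0],0],[[0,0,0],[0,0,0],0],[[0,0,0],[0,0,0],0],[[0,0,0],[0,0,0],0],[[0,0,-1],[0,0,0],0]]}}

```text
clock: 12.22
position: [0.4197, -0.1645, 0.029]
ee_rot: [0.996, -0.095, -0.001, -0.0]
ft_force: [-0.5, -0.4, -1.0]
grip_width: 0.456
```

Call:
{"name": "move_arm", "arguments": {"moves": [[[0,0,-1],[0,0,0],0],[[0,0,-1],[0,0,0],0],[[0,0,-1],[0,0,0],0],[[0,0,-1],[0,0,0],0],[[0,0,-1],[0,0,-5.5],0]]}}

```text
clock: 12.85
position: [0.4206, -0.1647, 0.1556]
ee_rot: [0.999, -0.046, 0.0, 0.0]
ft_force: [0.1, -0.7, -2.2]
grip_width: 0.461
```

Call:
{"name": "move_arm", "arguments": {"moves": [[[0,0,-1],[0,0,-5.5],0],[[0.3,-1,-1],[0,0,0],0],[[0.3,-1,0],[0,0,0],0],[[0.3,-1,0],[0,0,0],0],[[0.3,-1,0],[0,0,0],0]]}}

```text
clock: 13.48
position: [0.4504, -0.0639, 0.2048]
ee_rot: [1.0, 0.001, 0.0, 0.0]
ft_force: [0.1, -0.2, -0.8]
grip_width: 0.459
```

Call:
{"name": "move_arm", "arguments": {"moves": [[[0.3,-1,0],[0,0,0],0],[[0.3,-1,0],[0,0,0],0],[[0.3,-1,0],[0,0,0],0],[[0.3,-1,0],[0,0,0],0],[[0.3,-1,0],[0,0,0],0]]}}

```text
clock: 14.1
position: [0.4876, 0.0612, 0.2047]
ee_rot: [1.0, 0.001, 0.0, 0.0]
ft_force: [-0.2, 0.1, -1.9]
grip_width: 0.457
```

```bash
python3 - <<'E'
from h import *
print(togo([.517,.13,.085],0))
E
```

```text
(array([ 1.18, -2.75,  4.79]), 'turnz', np.float64(0.1))
```

Call:
{"name": "move_arm", "arguments": {"moves": [[[0.4,-0.9,0],[0,0,0],0],[[0.4,-0.95,0.5],[0,0,0],0],[[0.38,-0.9,1],[0,0,0],0],[[0,0,1],[0,0,0],0],[[0,0,1],[0,0,0],0]]}}

```text
clock: 14.72
position: [0.5169, 0.1295, 0.1163]
ee_rot: [1.0, 0.001, 0.0, 0.0]
ft_force: [-0.1, -0.0, -2.8]
grip_width: 0.459
```

Call:
{"name": "move_arm", "arguments": {"moves": [[[0,0,1],[0,0,0],0],[[0,0,0.28],[0,0,0],0],[[0,0,0],[0,0,0],0],[[0,0,0],[0,0,0],0.65],[[0,0,0],[0,0,0],0.65]]}}

```text
clock: 15.35
position: [0.5176, 0.1294, 0.0859]
ee_rot: [1.0, 0.001, 0.001, -0.0]
ft_force: [0.0, 0.5, -0.1]
grip_width: 0.65
```

Call:
{"name": "move_arm", "arguments": {"moves": [[[0,0,0],[0,0,0],0.65],[[0,0,-1],[0,0,0],0.65],[[0,0,-1],[0,0,0],0.65],[[0,0,-1],[0,0,0],1],[[0,1,-1],[0,0,0],1]]}}

```text
clock: 15.98
position: [0.5168, 0.1059, 0.186]
ee_rot: [1.0, 0.003, 0.0, -0.0]
ft_force: [0.4, -0.8, -0.3]
grip_width: 0.997
```

Call:
{"name": "move_arm", "arguments": {"moves": [[[-0.24,1,-0.8],[0,0,0],1],[[-0.24,1,0],[0,0,0],1],[[-0.24,1,0],[0,0,0],1],[[-0.24,1,0],[0,0,0],1],[[-0.24,1,0],[0,0,0],1]]}}

```text
clock: 16.6
position: [0.4871, -0.0216, 0.2051]
ee_rot: [1.0, 0.001, 0.0, 0.0]
ft_force: [-0.1, 0.5, 0.1]
grip_width: 1.0
```

Call:
{"name": "move_arm", "arguments": {"moves": [[[-0.24,1,0],[0,0,0],1],[[-0.24,1,0],[0,0,0],1],[[-0.24,1,0],[0,0,0],1],[[-0.24,1,0],[0,0,0],1],[[-0.24,1,0],[0,0,0],1]]}}

```text
clock: 17.23
position: [0.4575, -0.1467, 0.2051]
ee_rot: [1.0, 0.001, 0.0, 0.0]
ft_force: [0.6, 0.6, 0.2]
grip_width: 1.003
```

Call:
{"name": "move_arm", "arguments": {"moves": [[[-0.24,1,0],[0,0,0],1],[[-0.24,1,0],[0,0,0],1],[[-0.24,1,0],[0,0,0],1],[[-0.24,1,0],[0,0,0],1],[[0,0.2,0],[0,0,0],1]]}}

```text
clock: 17.85
position: [0.4333, -0.2524, 0.2049]
ee_rot: [1.0, -0.0, 0.0, 0.0]
ft_force: [0.3, 0.7, 0.1]
grip_width: 0.998
```

```bash
python3 - <<'E'
from h import *
print(get_obs()['position'],togo([.431,-.2515,.005],23))
im,ci=snap('wrist','w3.png'); print(*greys(im,ci),sep='\n')
s,cs=snap('scene','s3.png'); print(*greys(s,cs),sep='\n')
E
```

```text
[ 0.43331215 -0.25241397  0.20494324] (array([-0.09, -0.04,  8.  ]), 'turnz', np.float64(-23.0))
(430, -251, 65, 39, 23, [324.0, 173.0])
(573, -367, 77, 37, 89, [443.0, 24.0])
(583, -358, 86, 72, -1, [225.0, 283.0])
(430, -251, 71, 39, 18, [242.0, 225.0])
```

Call:
{"name": "move_arm", "arguments": {"moves": [[[-0.1,0,1],[0,0,0],1],[[0,0,1],[0,0,-7.7],1],[[0,0,1],[0,0,-7.7],1],[[0,0,1],[0,0,-7.6],1],[[0,0,1],[0,0,0],1]]}}

```text
clock: 18.58
position: [0.432, -0.2495, 0.0792]
ee_rot: [0.979, 0.202, 0.0, -0.0]
ft_force: [0.1, -0.4, 0.1]
grip_width: 1.006
```

Call:
{"name": "move_arm", "arguments": {"moves": [[[0,0,1],[0,0,0],1],[[0,0,1],[0,0,0],1],[[0,0,1],[0,0,0],1],[[0,0,0],[0,0,0],0],[[0,0,0],[0,0,0],0]]}}

```text
clock: 19.2
position: [0.4323, -0.2506, 0.0058]
ee_rot: [0.98, 0.201, 0.001, 0.0]
ft_force: [-0.3, 1.1, 0.8]
grip_width: 0.608
```

Call:
{"name": "move_arm", "arguments": {"moves": [[[0,0,0],[0,0,0],0],[[0,0,0],[0,0,0],0],[[0,0,0],[0,0,0],0],[[0,0,-1],[0,0,0],0],[[0,0,-1],[0,0,0],0]]}}

```text
clock: 19.82
position: [0.4313, -0.2509, 0.0558]
ee_rot: [0.98, 0.201, 0.0, 0.0]
ft_force: [-0.0, -0.3, -1.8]
grip_width: 0.458
```

Call:
{"name": "move_arm", "arguments": {"moves": [[[0,0,-1],[0,0,0],0],[[0,0,-1],[0,0,0],0],[[0,0,-1],[0,0,7.7],0],[[0,0,-1],[0,0,7.7],0],[[0,0,-1],[0,0,7.6],0]]}}

```text
clock: 20.45
position: [0.4313, -0.2509, 0.1812]
ee_rot: [1.0, -0.001, 0.0, 0.0]
ft_force: [0.3, -0.6, -2.2]
grip_width: 0.452
```

Call:
{"name": "move_arm", "arguments": {"moves": [[[0.35,-1,-1],[0,0,0],0],[[0.35,-1,0],[0,0,0],0],[[0.35,-1,0],[0,0,0],0],[[0.35,-1,0],[0,0,0],0],[[0.35,-1,0],[0,0,0],0]]}}

```text
clock: 21.08
position: [0.4749, -0.125, 0.2053]
ee_rot: [1.0, 0.001, 0.0, 0.0]
ft_force: [-0.4, -0.1, -1.5]
grip_width: 0.458
```

Call:
{"name": "move_arm", "arguments": {"moves": [[[0.35,-1,0],[0,0,0],0],[[0.35,-1,0],[0,0,0],0],[[0.35,-1,0],[0,0,0],0],[[0.35,-1,0],[0,0,0],0],[[0.35,-1,0],[0,0,0],0]]}}

```text
clock: 21.7
position: [0.5183, 0.0001, 0.2053]
ee_rot: [1.0, 0.001, 0.0, 0.0]
ft_force: [-0.3, -1.0, -1.7]
grip_width: 0.45
```

Call:
{"name": "move_arm", "arguments": {"moves": [[[0.35,-1,0],[0,0,0],0],[[0.35,-1,0],[0,0,0],0],[[0.35,-1,0],[0,0,0],0],[[0.35,-1,0],[0,0,0],0],[[0.35,-1,0],[0,0,0],0]]}}

```text
clock: 22.32
position: [0.5618, 0.1251, 0.2053]
ee_rot: [1.0, 0.001, 0.0, 0.0]
ft_force: [0.1, -0.3, -2.1]
grip_width: 0.457
```

```bash
python3 - <<'E'
from h import *
print(togo([.59,.205,.085],0))
s,cs=snap('scene','s4.png'); print(*greys(s,cs),sep='\n')
E
```

```text
(array([ 1.13, -3.2 ,  4.81]), 'turnz', np.float64(0.1))
(581, -358, 84, 72, -1, [225.0, 282.0])
(-537, -32, 184, 32, -10, [207.0, 14.0])
```

Call:
{"name": "move_arm", "arguments": {"moves": [[[0.38,-1,0],[0,0,0],0],[[0.38,-1,0.3],[0,0,0],0],[[0.37,-1,1],[0,0,0],0],[[0,-0.2,1],[0,0,0],0],[[0,0,1],[0,0,0],0]]}}

```text
clock: 23.0
position: [0.5895, 0.2051, 0.1218]
ee_rot: [1.0, 0.002, 0.0, -0.0]
ft_force: [0.5, -0.6, -2.1]
grip_width: 0.458
```

Call:
{"name": "move_arm", "arguments": {"moves": [[[0,0,1],[0,0,0],0],[[0,0,0.5],[0,0,0],0],[[0,0,0],[0,0,0],0],[[0,0,0],[0,0,0],0.65],[[0,0,0],[0,0,0],0.65]]}}

```text
clock: 23.62
position: [0.5905, 0.2047, 0.0862]
ee_rot: [1.0, 0.001, 0.001, -0.0]
ft_force: [-0.3, -0.3, 0.2]
grip_width: 0.648
```

Call:
{"name": "move_arm", "arguments": {"moves": [[[0,0,0],[0,0,0],0.65],[[0,0,-1],[0,0,0],0.65],[[0,0,-1],[0,0,0],0.65],[[0.3,0,-1],[0,0,0],0.65],[[0.5,1,-1],[0,0,0],0.65]]}}

```text
clock: 24.25
position: [0.6093, 0.1817, 0.1862]
ee_rot: [1.0, 0.003, 0.0, -0.001]
ft_force: [-0.3, -0.7, -0.2]
grip_width: 0.647
```

Call:
{"name": "move_arm", "arguments": {"moves": [[[0.5,1,-0.5],[0,0,0],0.65],[[0.5,1,0],[0,0,0],0.65],[[0.5,1,0],[0,0,0],0.65],[[0.5,0.9,0],[0,0,0],0.65],[[0,0,0],[0,0,0],0.65]]}}

```text
clock: 24.88
position: [0.6608, 0.0794, 0.1972]
ee_rot: [1.0, -0.001, 0.0, 0.001]
ft_force: [0.2, 0.3, -0.5]
grip_width: 0.652
```

```bash
python3 - <<'E'
from h import *
print(get_obs()['position'])
im,ci=snap('wrist','w5.png'); 
s,cs=snap('scene','s5.png'); print(*greys(s,cs),sep='\n')
g=cv2.cvtColor(im,cv2.COLOR_RGB2GRAY)
m=(g<40).astype(np.uint8); m=cv2.morphologyEx(m,cv2.MORPH_OPEN,np.ones((3,3)))
for c in cv2.findContours(m,cv2.RETR_EXTERNAL,cv2.CHAIN_APPROX_NONE)[0]:
    if cv2.contourArea(c)>500:
        P=onz(ci,c.reshape(-1,2),.045)[:,:2]*1000
        print(cv2.minAreaRect(P.astype(np.float32)),c.reshape(-1,2).mean(0).round())
b=im[:,:,::-1].astype(float); e=np.clip(b*5,0,255).astype(np.uint8)
cv2.imwrite('pics/w5b.png',np.vstack([cv2.resize(im[:,:,::-1],(480,300)),cv2.resize(e,(480,300))]))
E
```

```text
[0.66083745 0.07944636 0.19723951]
(577, -358, 76, 72, -2, [225.0, 281.0])
(-537, -32, 184, 32, -10, [207.0, 14.0])
((398.1931457519531, -306.982666015625), (77.22209167480469, 37.3092155456543), 47.28562545776367) [628. 380.]
((516.670166015625, 377.06903076171875), (63.379276275634766, 150.4028778076172), 89.6455078125) [ 49. 297.]
((615.68798828125, 139.05865478515625), (132.77561950683594, 11.761603355407715), 89.89466094970703) [266. 224.]
((497.7171630859375, 79.871337890625), (688.2899780273438, 255.55101013183594), 89.80469512939453) [308. 323.]
((619.3331909179688, 266.77935791015625), (14.992615699768066, 120.62326049804688), 0.13364528119564056) [140. 223.]
((666.2919311523438, 379.6888427734375), (33.04212951660156, 55.90603256225586), 71.71232604980469) [ 14. 171.]
((693.3779296875, 81.7080078125), (195.69879150390625, 17.480247497558594), 89.82048797607422) [322. 146.]
```

View pics/w5b.png

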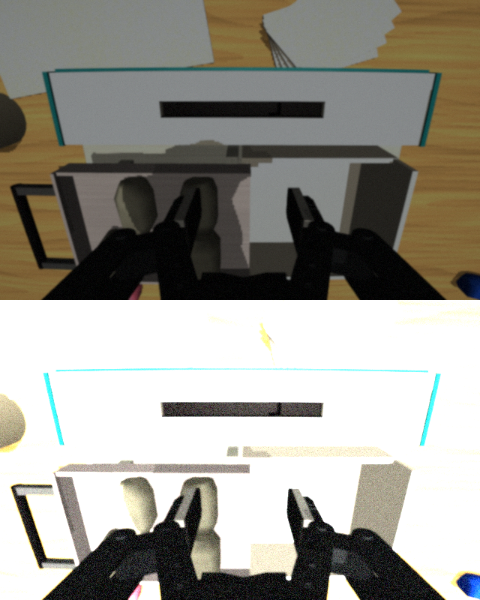

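View pics/s5.png

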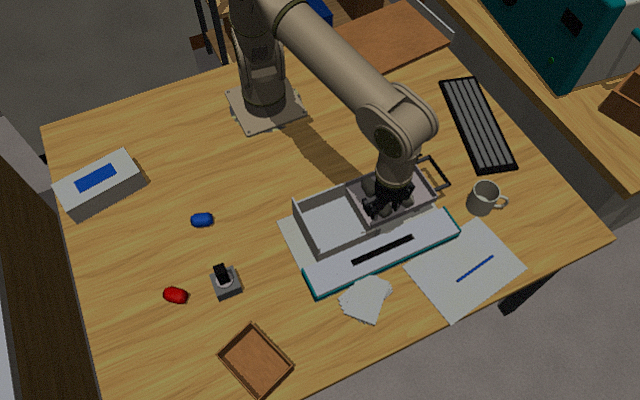

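```bash
python3 - <<'E'
from h import *
im=cv2.imread('pics/w5.png'); ci=camera_info('wrist')
g=cv2.cvtColor(im,cv2.COLOR_BGR2GRAY).astype(float)
for u in range(340,400,2): print(u,g[135:157:2,u:u+2].mean(1).round().astype(int))
us=np.arange(215,432,8); print([(int(u),g[143:153,u:u+8].mean().round(1)) for u in us])
print(onz(ci,[[u,146] for u in (355,360,365,370,375,380)],.035).round(4))
cv2.imwrite('pics/slot.png',cv2.resize(np.clip(im[125:165,200:440].astype(float)*5,0,255).astype(np.uint8),None,fx=3.3,fy=3.3,interpolation=cv2.INTER_NEAREST))
E
```

```text
340 [74 16 18 16 14 18 18 20 12 10 29]
342 [76 20 16 16 14 12 16 16 16 12 28]
344 [76 20 14 17 18 16 17 16 14  8 30]
346 [75 20 16 16 12 16 14 18 16  8 32]
348 [74 22 20 20 13 19 18 10 18 12 29]
350 [74 18 14 16 16 18 18 16 17  6 29]
352 [75 22 16 18 16 18 18 15 14  8 26]
354 [74 19 12 16 14 17 14 20 17 10 28]
356 [76 20 17 16 16 15 16 16 12 10 32]
358 [75 14 18 20 18 16 20 12  4  2 26]
360 [72 16 18 19 16 17 13 14  4  2 28]
362 [72 18 18 16 18 18 17 13  4  2 28]
364 [74 16 18 12 18 14 16 12  4  0 28]
366 [76 15 18 18 19 14 14 10  5  7 27]
368 [74 15 12 14 13 16 14  7  2  8 28]
370 [74 12  8  5  6  2  1  4  0  2 29]
372 [75  6  2  8  2  4  4  2  2  8 28]
374 [74 13 10  8 10 11  8 12 12 12 28]
376 [75 20 18 14 17 18 18 15 16  8 24]
378 [76 18 16 16 16 18 15 14 16 13 27]
380 [76 18 16 16 16 16 16 18 13 15 25]
382 [76 19 19 18 14 12 18 16 16  6 26]
384 [76 21 18 15 16 20 14 15 16 10 20]
386 [76 18 17 16 18 16 14 16 12  8 27]
388 [76 13 18 16 13 14 17 16 13 12 23]
390 [74 14 17 16 14 15 16 14 14  8 23]
392 [76 15 18 14 16 16 16 17 16 12 24]
394 [77 18 13 12 14 18 16 17 14 13 24]
396 [76 
[... 214 characters left out ...]
.0)), (263, np.float64(11.7)), (271, np.float64(13.0)), (279, np.float64(12.8)), (287, np.float64(13.8)), (295, np.float64(13.8)), (303, np.float64(14.6)), (311, np.float64(14.6)), (319, np.float64(15.5)), (327, np.float64(15.2)), (335, np.float64(15.4)), (343, np.float64(15.5)), (351, np.float64(15.3)), (359, np.float64(12.0)), (367, np.float64(6.6)), (375, np.float64(15.0)), (383, np.float64(15.2)), (391, np.float64(14.7)), (399, np.float64(14.6)), (407, np.float64(13.8)), (415, np.float64(14.4)), (423, np.float64(19.9)), (431, np.float64(122.4))]
[[0.6902 0.055  0.035 ]
 [0.6902 0.0503 0.035 ]
 [0.6902 0.0456 0.035 ]
 [0.6902 0.0409 0.035 ]
 [0.6902 0.0362 0.035 ]
 [0.6903 0.0315 0.035 ]]
```

View pics/slot.png

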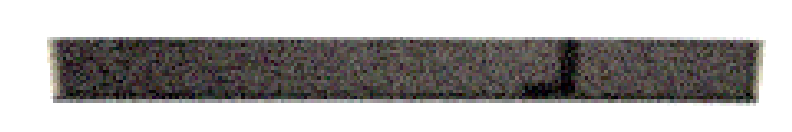

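Call:
{"name": "move_arm", "arguments": {"moves": [[[-0.2,1,-0.3],[0,0,0],1],[[-0.2,1,-0.3],[0,0,0],1],[[-0.2,1,-0.3],[0,0,0],1],[[-0.2,1,0],[0,0,0],1],[[-0.2,1,0],[0,0,0],1]]}}

```text
clock: 25.6
position: [0.635, -0.042, 0.2202]
ee_rot: [1.0, 0.002, 0.0, -0.0]
ft_force: [0.0, 0.6, 0.4]
grip_width: 0.999
```

Call:
{"name": "move_arm", "arguments": {"moves": [[[-0.2,1,0],[0,0,0],1],[[-0.2,1,0],[0,0,0],1],[[-0.2,1,0],[0,0,0],1],[[-0.2,1,0],[0,0,0],1],[[-0.2,1,0],[0,0,0],1]]}}

```text
clock: 26.22
position: [0.6106, -0.167, 0.2201]
ee_rot: [1.0, 0.002, 0.0, -0.0]
ft_force: [0.7, 0.8, 0.2]
grip_width: 0.997
```

Call:
{"name": "move_arm", "arguments": {"moves": [[[-0.2,1,0],[0,0,0],1],[[-0.2,1,0],[0,0,0],1],[[-0.2,1,0],[0,0,0],1],[[-0.2,1,0],[0,0,0],1],[[-0.2,1,0],[0,0,0],1]]}}

```text
clock: 26.85
position: [0.5863, -0.2921, 0.2201]
ee_rot: [1.0, 0.002, 0.0, -0.0]
ft_force: [1.8, -0.7, 0.4]
grip_width: 0.997
```

Call:
{"name": "move_arm", "arguments": {"moves": [[[-0.2,1,0],[0,0,0],1],[[0,0.6,0],[0,0,0],1],[[0,0,0],[0,0,0],1],[[0,0,0],[0,0,0],1]]}}

```text
clock: 27.35
position: [0.5818, -0.3313, 0.2198]
ee_rot: [1.0, 0.002, 0.0, -0.0]
ft_force: [-0.3, 0.2, -0.6]
grip_width: 0.998
```

```bash
python3 - <<'E'
from h import *
print(get_obs()['position'])
im,ci=snap('wrist','w6.png'); 
s,cs=snap('scene','s6.png')
# side view too
d,cd=snap('side','d6.png'); print(*greys(d,cd),sep='\n')
a=im[:,:,::-1]; e=np.clip(a[20:260,180:460].astype(float)*2,0,255).astype(np.uint8)
cv2.imwrite('pics/w6b.png',cv2.resize(e,None,fx=2,fy=2))
p=proj(ci,[[.58,-.36,.128],[.58,-.36,.045]]);print(p)
E
```

```text
[ 0.58179483 -0.33134959  0.21984948]
(785, -77, 55, 37, -42, [402.0, 185.0])
(943, -100, 110, 39, 85, [441.0, 170.0])
(1214, 61, 106, 56, -56, [450.0, 126.0])
[[362.96925613 203.80988395]
 [353.84666175 175.87607908]]
```

View pics/w6b.png

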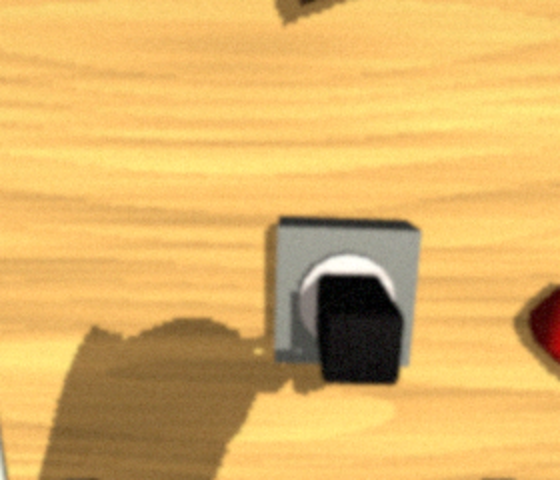

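```bash
python3 - <<'E'
from h import *
ci=camera_info('wrist'); im=cv2.imread('pics/w6.png')
f=lambda x,y:[180+x/2-.25,20+y/2-.25]
print(onz(ci,[f(278,225),f(418,229),f(346,294)],.045).round(4))
g=cv2.cvtColor(im,cv2.COLOR_BGR2GRAY)
sub=g[145:225,320:395]
for v in range(166,216,3): 
    r=np.where(g[v,325:395]<18)[0]; print(v,325+r.min() if len(r) else None,325+r.max() if len(r) else None, end=' | ')
for u in range(336,386,4):
    r=np.where(g[150:225,u]<18)[0]; print(u,150+r.min() if len(r) else None,150+r.max() if len(r) else None, end=' ; ')
print(onz(ci,[f(323,383),f(397,383),f(403,317),f(361,349)],.128).round(4))
print(onz(ci,[f(320,276),f(381,276)],.053).round(4))
sc=cv2.imread('pics/s6.png'); cs=camera_info('scene')
E
```

```text
[[ 0.6231 -0.3254  0.045 ]
 [ 0.6215 -0.3932  0.045 ]
 [ 0.5891 -0.3592  0.045 ]]
166 339 372 | 169 339 374 | 172 339 376 | 175 340 378 | 178 339 380 | 181 339 380 | 184 339 379 | 187 339 379 | 190 339 379 | 193 339 379 | 196 340 378 | 199 340 378 | 202 341 378 | 205 341 377 | 208 342 377 | 211 None None | 214 None None | 336 None None ; 340 160 199 ; 344 158 209 ; 348 158 209 ; 352 158 209 ; 356 158 210 ; 360 158 210 ; 364 159 210 ; 368 160 210 ; 372 166 210 ; 376 172 210 ; 380 178 183 ; 384 None None ; [[ 0.5736 -0.3441  0.128 ]
 [ 0.5737 -0.3726  0.128 ]
 [ 0.6    -0.3734  0.128 ]
 [ 0.5874 -0.3582  0.128 ]]
[[ 0.5998 -0.3457  0.053 ]
 [ 0.5999 -0.3752  0.053 ]]
```

Call:
{"name": "move_arm", "arguments": {"moves": [[[0.2,1,0],[0,0,0],1],[[0,0.1,1],[0,0,0],1],[[0,0,1],[0,0,0],1],[[0,0,1],[0,0,0],1],[[0,0,1],[0,0,0],1]], "squeeze": 60}}

```text
clock: 28.12
position: [0.5864, -0.3599, 0.1192]
ee_rot: [1.0, 0.002, 0.0, -0.0]
ft_force: [-0.1, 0.3, 0.2]
grip_width: 0.998
```

Call:
{"name": "move_arm", "arguments": {"moves": [[[0,0,1],[0,0,0],1],[[0,0,1],[0,0,0],1],[[0,0,0],[0,0,0],0],[[0,0,0],[0,0,0],0],[[0,0,0],[0,0,0],0]]}}

```text
clock: 28.75
position: [0.5869, -0.3608, 0.0714]
ee_rot: [1.0, 0.001, 0.001, 0.0]
ft_force: [-2.9, 4.8, 2.6]
grip_width: 0.379
```

Call:
{"name": "move_arm", "arguments": {"moves": [[[0,0,0],[0,0,0],0],[[0,0,0],[0,0,0],0],[[0,0,0],[0,0,0],0],[[0,0,0],[0,0,0],0]]}}

```text
clock: 29.25
position: [0.587, -0.3608, 0.0715]
ee_rot: [1.0, 0.001, 0.001, 0.0]
ft_force: [-1.4, 0.8, 6.2]
grip_width: 0.345
```

```bash
python3 - <<'E'
from h import *
o=get_obs();print(o['position'],o['grip_width'],o['ft_force'])
E
```

```text
[ 0.58700255 -0.36077774  0.0714901 ] 0.3451444031510714 [-1.38159155  0.82928667  6.18773686]
```

Call:
{"name": "move_arm", "arguments": {"moves": [[[0,0,-1],[0,0,0],0],[[0,0,-1],[0,0,0],0],[[0,0,-1],[0,0,0],0],[[0,0,-1],[0,0,0],0],[[0,0,-1],[0,0,0],0]]}}

```text
clock: 29.88
position: [0.5859, -0.3605, 0.1955]
ee_rot: [1.0, 0.001, -0.0, -0.0]
ft_force: [0.6, 1.1, -2.9]
grip_width: 0.348
```

Call:
{"name": "move_arm", "arguments": {"moves": [[[0.25,-1,-0.4],[0,0,0],0],[[0.25,-1,0],[0,0,0],0],[[0.25,-1,0],[0,0,0],0],[[0.25,-1,0],[0,0,0],0],[[0.25,-1,0],[0,0,0],0]]}}

```text
clock: 30.5
position: [0.6171, -0.2333, 0.2044]
ee_rot: [1.0, 0.002, -0.0, -0.0]
ft_force: [-0.7, -0.4, -3.2]
grip_width: 0.344
```

Call:
{"name": "move_arm", "arguments": {"moves": [[[0.25,-1,0],[0,0,0],0],[[0.25,-1,0],[0,0,0],0],[[0.25,-1,0],[0,0,0],0],[[0.25,-1,0],[0,0,0],0],[[0.25,-1,0],[0,0,0],0]]}}

```text
clock: 31.12
position: [0.6478, -0.1083, 0.2044]
ee_rot: [1.0, 0.002, -0.0, -0.0]
ft_force: [0.0, -0.7, -2.9]
grip_width: 0.348
```

Call:
{"name": "move_arm", "arguments": {"moves": [[[0.25,-1,0],[0,0,0],0],[[0.25,-1,0],[0,0,0],0],[[0.25,-1,0],[0,0,0],0],[[0.25,-1,0],[0,0,0],0],[[0.25,-1,0],[0,0,0],0]]}}

```text
clock: 31.75
position: [0.6785, 0.0167, 0.2043]
ee_rot: [1.0, 0.002, -0.0, -0.0]
ft_force: [0.5, -0.8, -2.5]
grip_width: 0.345
```

Call:
{"name": "move_arm", "arguments": {"moves": [[[0.25,-1,0],[0,0,0],0],[[0.24,-0.9,0],[0,0,0],0],[[0,0,0],[0,0,0],0],[[0,0,0],[0,0,0],0]]}}

```text
clock: 32.25
position: [0.691, 0.0618, 0.2046]
ee_rot: [1.0, 0.001, -0.0, 0.0]
ft_force: [0.2, -0.3, -2.4]
grip_width: 0.344
```

```bash
python3 - <<'E'
from h import *
o=get_obs();print(o['position'],o['ee_rot'].round(4),o['ft_force'],togo([.693,.062,.09],0))
im,ci=snap('wrist','w7.png'); s,cs=snap('scene','s7.png'); d,cd=snap('side','d7.png')
x,y,z=o['position']
for n,c in(('w',ci),('s',cs),('d',cd)): print(n,proj(c,[[x,y,z-.0265],[x,y,z-.0265-.024],[.693,.0817,.045]]).round(1).tolist())
cv2.imwrite('pics/c7.png',np.vstack([cv2.resize(s[150:270,330:450][:,:,::-1],(380,380)),]))
w=cv2.resize(im[60:260,220:430][:,:,::-1],(399,380)); cv2.imwrite('pics/c7.png',np.hstack([cv2.resize(s[150:270,330:450][:,:,::-1],(380,380)),w]))
E
```

```text
[0.69097147 0.06175224 0.20455244] [ 1.0e+00  1.1e-03 -2.0e-04  4.0e-04] [ 0.23000834 -0.28574778 -2.40784654] (array([ 0.08, -0.01,  4.58]), 'turnz', np.float64(0.1))
w [[325.5, 239.4], [325.4, 222.8], [304.3, 175.9]]
s [[381.5, 229.8], [380.5, 234.0], [382.7, 249.2]]
d [[349.6, 132.0], [349.3, 139.3], [344.2, 168.0]]
```

View pics/c7.png

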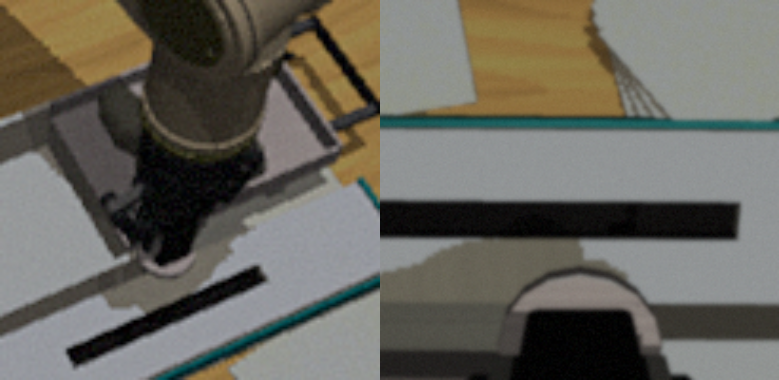

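```bash
python3 - <<'E'
from h import *
ci=camera_info('wrist'); im=cv2.imread('pics/w7.png'); g=cv2.cvtColor(im,cv2.COLOR_BGR2GRAY)
print([(v,int(g[v,322:329].mean())) for v in range(190,222)])
f=lambda X,Y:[220+(X-380)*210/399-.25,60+Y*200/380-.25]
print(onz(ci,[f(580,270)],.178),onz(ci,[f(580,278)],.186),onz(ci,[f(499,345),f(662,345)],.186))
m=(g<40).astype(np.uint8); m=cv2.morphologyEx(m,cv2.MORPH_OPEN,np.ones((3,3)))
for c in cv2.findContours(m,cv2.RETR_EXTERNAL,cv2.CHAIN_APPROX_NONE)[0]:
    if cv2.contourArea(c)>500 and abs(c.reshape(-1,2).mean(0)[1]-175)<20:
        P=onz(ci,c.reshape(-1,2),.045)[:,:2]*1000
        print(cv2.minAreaRect(P.astype(np.float32)),c.reshape(-1,2).mean(0).round())
E
```

```text
[(190, 115), (191, 109), (192, 111), (193, 110), (194, 110), (195, 108), (196, 104), (197, 98), (198, 95), (199, 83), (200, 67), (201, 47), (202, 43), (203, 54), (204, 87), (205, 117), (206, 131), (207, 134), (208, 134), (209, 133), (210, 132), (211, 130), (212, 131), (213, 131), (214, 133), (215, 133), (216, 134), (217, 130), (218, 128), (219, 125), (220, 121), (221, 107)]
[[0.71373413 0.0612989  0.178     ]] [[0.71421072 0.06131072 0.186     ]] [[0.69365826 0.08462828 0.186     ]
 [0.69364436 0.03768623 0.186     ]]
((693.6341552734375, 80.42280578613281), (195.9778289794922, 17.600942611694336), 89.60299682617188) [305. 175.]
```

Call:
{"name": "move_arm", "arguments": {"moves": [[[0.13,0,1],[0,0,0],0],[[0,0,1],[0,0,0],0],[[0,0,1],[0,0,0],0],[[0,0,1],[0,0,0],0],[[0,0,0.4],[0,0,0],0]]}}

```text
clock: 33.02
position: [0.6936, 0.0612, 0.0932]
ee_rot: [1.0, 0.001, -0.001, 0.0]
ft_force: [0.4, 0.8, -2.3]
grip_width: 0.347
```

Call:
{"name": "move_arm", "arguments": {"moves": [[[0,0,0.2],[0,0,0],0],[[0,0,0.2],[0,0,0],0],[[0,0,0.2],[0,0,0],0],[[0,0,0],[0,0,0],0],[[0,0,0],[0,0,0],0]]}}

```text
clock: 33.65
position: [0.6948, 0.0622, 0.0805]
ee_rot: [1.0, 0.001, 0.001, 0.0]
ft_force: [0.8, -1.7, -1.3]
grip_width: 0.346
```

Call:
{"name": "move_arm", "arguments": {"moves": [[[0,0,0.15],[0,0,0],0],[[0,0,0.1],[0,0,0],0],[[0,0,0],[0,0,0],0],[[0,0,0],[0,0,0],0]]}}

```text
clock: 34.15
position: [0.6946, 0.0621, 0.0738]
ee_rot: [1.0, 0.001, 0.0, 0.0]
ft_force: [2.3, -0.2, 0.1]
grip_width: 0.348
```

```bash
python3 - <<'E'
from h import *
o=get_obs();print(o['position'],o['ee_rot'].round(4),o['ft_force'],o['torque'])
im,ci=snap('scene','s8.png'); im2,c2=snap('side','d8.png'); im3,c3=snap('wrist','w8.png')
o=get_obs();print(o['position'],o['ft_force'])
E
```

```text
[0.69460707 0.06214305 0.07378909] [1.0e+00 1.2e-03 3.0e-04 0.0e+00] [ 2.34719122 -0.15221744  0.14815429] [-0.11747126 -0.49863904 -0.02022754]
[0.69461058 0.06214691 0.0738028 ] [2.67247365 0.3009663  1.10655719]
```

Call:
{"name": "move_arm", "arguments": {"moves": [[[0,0,0.06],[0,0,0],0],[[-0.04,0,0],[0,0,0],0],[[0,0,0],[0,0,0],0],[[0,0,0],[0,0,0],0]]}}

```text
clock: 34.8
position: [0.6933, 0.0622, 0.0721]
ee_rot: [1.0, 0.001, -0.0, 0.0]
ft_force: [0.9, -0.1, 0.6]
grip_width: 0.348
```

```bash
python3 - <<'E'
from h import *
o=get_obs();print(o['position'],o['ft_force'],o['torque'])
a,ci=snap('wrist'); b,c2=snap('side'); 
im=a[:,:,::-1]
cv2.imwrite('pics/c9.png',np.hstack([cv2.resize(im[140:340,220:430],(399,380),interpolation=cv2.INTER_CUBIC),cv2.resize(b[110:210,290:390][:,:,::-1],(380,380),interpolation=cv2.INTER_CUBIC)]))
E
```

```text
[0.69329539 0.06224385 0.07209434] [ 0.91292184 -0.10458532  0.58944814] [-0.01791354 -0.551512    0.01740266]
```

View pics/c9.png

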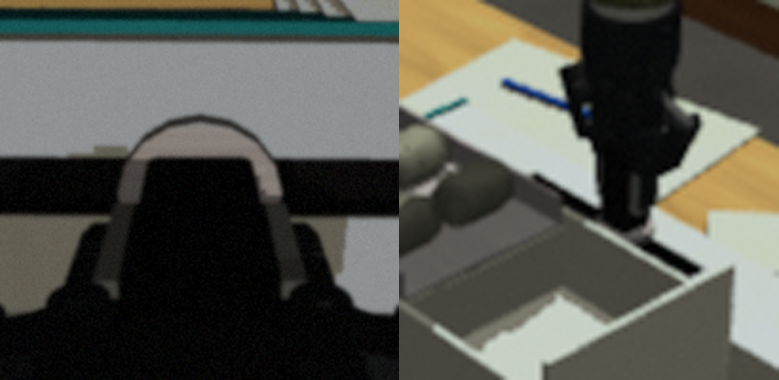

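Call:
{"name": "move_arm", "arguments": {"moves": [[[0,0.08,0],[0,0,0],0],[[0,0.08,0],[0,0,0],0],[[0,0.08,0],[0,0,0],0],[[0,0.08,0],[0,0,0],0],[[0,0.08,0],[0,0,0],0]]}}

```text
clock: 35.52
position: [0.6933, 0.0521, 0.072]
ee_rot: [1.0, 0.001, -0.0, -0.0]
ft_force: [-0.6, 2.8, 0.8]
grip_width: 0.342
```

Call:
{"name": "move_arm", "arguments": {"moves": [[[0,0.06,0],[0,0,0],0],[[0,0.06,0],[0,0,0],0],[[0,0,0],[0,0,0],0]]}}

```text
clock: 35.9
position: [0.6934, 0.0488, 0.0721]
ee_rot: [1.0, 0.001, 0.0, 0.0]
ft_force: [-0.1, 1.2, 0.3]
grip_width: 0.345
```

Still riding on the bar (fz ≈ +0.3, fy drag); small steps now.

Call:
{"name": "move_arm", "arguments": {"moves": [[[0,0.04,0],[0,0,0],0],[[0,0.04,0],[0,0,0],0],[[0,0,0],[0,0,0],0]]}}

```text
clock: 36.28
position: [0.6934, 0.047, 0.0721]
ee_rot: [1.0, 0.001, 0.0, 0.0]
ft_force: [0.4, 2.7, 1.1]
grip_width: 0.346
```

```bash
python3 - <<'E'
from h import *
for i in range(5):
    camera('side') if i else 0
    o=get_obs();print(o['position'].round(4),o['ft_force'].round(2))
E
```

```text
[0.6934 0.047  0.0721] [0.41 2.65 1.05]
[0.6934 0.047  0.0721] [-0.63  2.14  0.71]
[0.6934 0.047  0.0721] [0.11 1.71 1.87]
[0.6934 0.047  0.0721] [-0.73  1.11  0.96]
[0.6934 0.047  0.0721] [-0.9   2.65  1.39]
```

Call:
{"name": "move_arm", "arguments": {"moves": [[[0,0.04,0],[0,0,0],0],[[0,0.04,0],[0,0,0],0],[[0,0,0],[0,0,0],0]]}}

```text
clock: 36.85
position: [0.6934, 0.0449, 0.0721]
ee_rot: [1.0, 0.001, 0.0, 0.0]
ft_force: [1.0, 1.7, 0.7]
grip_width: 0.345
```

```bash
cat > f.py <<'E'
from h import *
F=[]
for i in range(3):
    camera('side') if i else 0
    o=get_obs();F.append(o['ft_force'])
print(o['position'].round(4),np.mean(F,0).round(2))
E
python3 f.py
```

```text
[0.6934 0.0449 0.072 ] [0.27 1.68 0.91]
```

Call:
{"name": "move_arm", "arguments": {"moves": [[[0,0.04,0],[0,0,0],0],[[0,0.04,0],[0,0,0],0],[[0,0,0],[0,0,0],0]]}}

```text
clock: 37.33
position: [0.6931, 0.0423, 0.0716]
ee_rot: [1.0, 0.001, -0.0, 0.0]
ft_force: [-0.1, 0.2, -2.9]
grip_width: 0.346
```

```bash
python3 f.py
```

```text
[0.6931 0.0425 0.0716] [-0.51 -0.17 -2.91]
```

Call:
{"name": "move_arm", "arguments": {"moves": [[[0,0.05,0.02],[0,0,0],0],[[0,0,0],[0,0,0],0],[[0,0,0],[0,0,0],0],[[0,0,0],[0,0,0],0.7],[[0,0,0],[0,0,0],0.7]]}}

```text
clock: 38.05
position: [0.6936, 0.0418, 0.0718]
ee_rot: [1.0, 0.001, 0.0, 0.0]
ft_force: [-0.7, -0.6, 0.2]
grip_width: 0.7
```

Call:
{"name": "move_arm", "arguments": {"moves": [[[0,0,0],[0,0,0],0.7],[[0,0,0],[0,0,0],0.7],[[0,0,-0.5],[0,0,0],0.7],[[0,0,-1],[0,0,0],0.7],[[0,0,-1],[0,0,0],0.7]]}}

```text
clock: 38.67
position: [0.6935, 0.042, 0.1357]
ee_rot: [1.0, 0.001, 0.0, -0.0]
ft_force: [-0.3, 0.7, -0.2]
grip_width: 0.699
```

Call:
{"name": "move_arm", "arguments": {"moves": [[[0,0,-1],[0,0,0],0.7],[[0,0,-1],[0,0,0],0.7],[[-0.8,0,-1],[0,0,0],1],[[-1,-0.5,0],[0,0,0],1],[[-0.5,-0.5,0],[0,0,0],1]]}}

```text
clock: 39.3
position: [0.6352, 0.0673, 0.2104]
ee_rot: [1.0, 0.001, 0.001, 0.0]
ft_force: [0.1, -0.8, -0.0]
grip_width: 1.003
```

```bash
python3 - <<'E'
from h import *
o=get_obs();print(o['position'],o['ft_force'])
a,ci=snap('wrist','w10.png'); b,c2=snap('side','d10.png'); s,cs=snap('scene','s10.png'); print(*greys(s,cs),sep='\n')
cv2.imwrite('pics/c10.png',np.vstack([np.hstack([cv2.resize(a[60:220,200:440][:,:,::-1],(450,300)),cv2.resize(b[120:220,230:330+50][:,:,::-1],(345,300))]),cv2.resize(s[140:290,270:480][:,:,::-1],(410,293),interpolation=cv2.INTER_CUBIC).repeat(1,0)[:, :].copy() if 0 else cv2.copyMakeBorder(cv2.resize(s[140:290,270:480][:,:,::-1],(410,293)),0,0,0,385,cv2.BORDER_CONSTANT)]))
E
```

```text
[0.63518404 0.06733828 0.21035276] [ 0.0794916  -0.75385529 -0.00372528]
(-537, -32, 184, 32, -10, [207.0, 14.0])
```

View pics/c10.png

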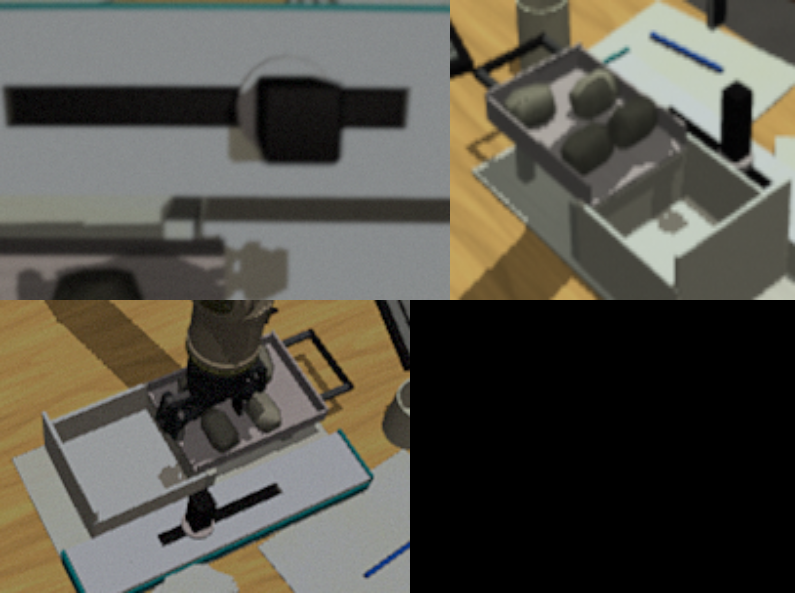

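Call:
{"name": "move_arm", "arguments": {"moves": [[[-0.3,-1,0],[0,0,0],0.6],[[-0.3,-1,0],[0,0,0],0.6],[[-0.3,-1,0],[0,0,0],0.6],[[-0.3,-1,0],[0,0,0],0.6],[[-0.3,-1,0],[0,0,0],0.6]], "squeeze": 30}}

```text
clock: 40.08
position: [0.5986, 0.1918, 0.2086]
ee_rot: [1.0, 0.001, -0.0, 0.0]
ft_force: [0.3, -1.2, -0.9]
grip_width: 0.599
```

Call:
{"name": "move_arm", "arguments": {"moves": [[[-0.3,-1,0],[0,0,0],0.6],[[-0.3,-1,0],[0,0,0],0.6],[[-0.3,-1,0],[0,0,0],0.6],[[-0.3,-1,0],[0,0,0],0.6],[[-0.3,-1,0],[0,0,0],0.6]]}}

```text
clock: 40.7
position: [0.5609, 0.3169, 0.2085]
ee_rot: [1.0, 0.001, -0.0, 0.0]
ft_force: [0.2, -0.1, -0.6]
grip_width: 0.595
```

Call:
{"name": "move_arm", "arguments": {"moves": [[[-0.2,-1,0],[0,0,0],0.6],[[0,0,0],[0,0,0],0.6],[[0,0,0],[0,0,0],0.6]]}}

```text
clock: 41.08
position: [0.5561, 0.3405, 0.2086]
ee_rot: [1.0, 0.001, -0.0, 0.0]
ft_force: [-0.7, -0.1, -0.2]
grip_width: 0.598
```

```bash
python3 - <<'E'
from h import *
a,ci=snap('wrist','w11.png')
print(get_obs()['position'],togo([.554,.347,.072],0), 'mug',onz(camera_info('scene'),[[482,208],[484,190]],0.0).round(3)[0])
g=cv2.cvtColor(a,cv2.COLOR_RGB2GRAY)
p=proj(ci,[[.554-.05,.347,.093],[.554,.347,.093],[.554+.05,.347,.093]]);print(p.round(1))
for q in p[1:]:
    v=int(q[1]); u=int(q[0]); print(v,[(x,int(g[v,x])) for x in range(u-30,u+30,2)])
b=a[:,:,::-1].copy()
cv2.imwrite('pics/c11.png',cv2.resize(b,(480,300)))
E
```

```text
[0.55620067 0.34014122 0.20869917] (array([-0.09, -0.28,  5.47]), 'turnz', np.float64(0.0)) mug [0.688 0.444 0.   ]
[[317.8 248.1]
 [317.4 194.3]
 [316.9 133.8]]
194 [(287, 75), (289, 81), (291, 77), (293, 78), (295, 78), (297, 81), (299, 80), (301, 80), (303, 79), (305, 79), (307, 77), (309, 70), (311, 29), (313, 10), (315, 9), (317, 8), (319, 9), (321, 7), (323, 16), (325, 60), (327, 80), (329, 79), (331, 76), (333, 78), (335, 76), (337, 75), (339, 87), (341, 119), (343, 131), (345, 124)]
133 [(286, 125), (288, 126), (290, 124), (292, 123), (294, 121), (296, 124), (298, 120), (300, 113), (302, 75), (304, 67), (306, 70), (308, 65), (310, 38), (312, 4), (314, 0), (316, 18), (318, 16), (320, 17), (322, 39), (324, 52), (326, 59), (328, 62), (330, 61), (332, 58), (334, 62), (336, 63), (338, 61), (340, 61), (342, 61), (344, 59)]
```

View pics/c11.png

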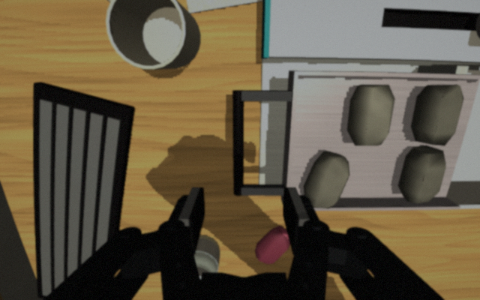

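Call:
{"name": "move_arm", "arguments": {"moves": [[[-0.08,-0.28,1],[0,0,0],0.6],[[0,0,1],[0,0,0],0.6],[[0,0,1],[0,0,0],0.6],[[0,0,1],[0,0,0],0.6],[[0,0,1],[0,0,0],0.6]]}}

```text
clock: 41.75
position: [0.5541, 0.347, 0.0833]
ee_rot: [1.0, 0.0, 0.0, 0.0]
ft_force: [-0.3, 0.0, 1.0]
grip_width: 0.597
```

Call:
{"name": "move_arm", "arguments": {"moves": [[[0,0,0.45],[0,0,0],0.6],[[0,0,0],[0,0,0],0],[[0,0,0],[0,0,0],0],[[0,0,0],[0,0,0],0],[[0,0,0],[0,0,0],0]]}}

```text
clock: 42.38
position: [0.5539, 0.3466, 0.074]
ee_rot: [1.0, 0.0, 0.0, 0.001]
ft_force: [-2.4, -7.7, 4.3]
grip_width: 0.125
```

Call:
{"name": "move_arm", "arguments": {"moves": [[[0,0,0],[0,0,0],0],[[0,0.04,-0.25],[0,0,0],0],[[0,0.04,-0.25],[0,0,0],0],[[0,0.04,-0.25],[0,0,0],0]]}}

```text
clock: 42.88
position: [0.5538, 0.3449, 0.092]
ee_rot: [1.0, 0.001, 0.0, 0.0]
ft_force: [3.9, -5.1, -4.4]
grip_width: 0.129
```

Call:
{"name": "move_arm", "arguments": {"moves": [[[0,0.13,-0.71],[0,0,0],0],[[0,0.16,-0.71],[0,0,0],0],[[0,0.22,-0.7],[0,0,0],0],[[0,0.26,-0.69],[0,0,0],0],[[0,0.3,-0.67],[0,0,0],0]]}}

```text
clock: 43.5
position: [0.5536, 0.3189, 0.1798]
ee_rot: [1.0, 0.001, 0.001, -0.0]
ft_force: [6.0, -2.2, -7.4]
grip_width: 0.125
```

```bash
cat > t.py <<'E'
from h import *
o=get_obs(); x,y,z=o['position']; z+=.020; a=np.arctan2(z-.075,y-.0728)-np.arctan2(.018,.275)
print('tilt',round(a,3),'radius',round(np.hypot(z-.075,y-.0728),4),'want .2756',o['position'].round(4),o['ft_force'].round(1))
E
python3 t.py
```

```text
tilt 0.404 radius 0.2759 want .2756 [0.5536 0.3189 0.1798] [ 6.  -2.2 -7.4]
```

Call:
{"name": "move_arm", "arguments": {"moves": [[[0,0.34,-0.64],[0,0,0],0],[[0,0.39,-0.62],[0,0,0],0],[[0,0.44,-0.6],[0,0,0],0],[[0,0.28,-0.32],[0,0,0],0],[[0,0.3,-0.32],[0,0,0],0]]}}

```text
clock: 44.12
position: [0.5535, 0.2773, 0.2429]
ee_rot: [1.0, 0.002, 0.001, -0.002]
ft_force: [5.6, 6.1, 1.1]
grip_width: 0.125
```

Call:
{"name": "move_arm", "arguments": {"moves": [[[0,0.3,-0.32],[0,0,0],0],[[0,0.31,-0.32],[0,0,0],0],[[0,0.33,-0.31],[0,0,0],0],[[0,0.34,-0.25],[0,0,0],0],[[0,0.35,-0.25],[0,0,0],0]]}}

```text
clock: 44.75
position: [0.5534, 0.238, 0.2802]
ee_rot: [1.0, 0.003, 0.002, -0.003]
ft_force: [3.7, 8.4, 6.9]
grip_width: 0.124
```

```bash
python3 t.py; python3 - <<'E'
from h import *
b,c2=snap('side','d12.png'); s,cs=snap('scene','s12.png')
cv2.imwrite('pics/c12.png',np.hstack([cv2.resize(b[80:260,200:400][:,:,::-1],(400,360)),cv2.resize(s[120:300,270:470][:,:,::-1],(400,360))]))
E
```

```text
tilt 0.873 radius 0.2793 want .2756 [0.5534 0.238  0.2802] [3.7 8.4 6.9]
```

View pics/c12.png

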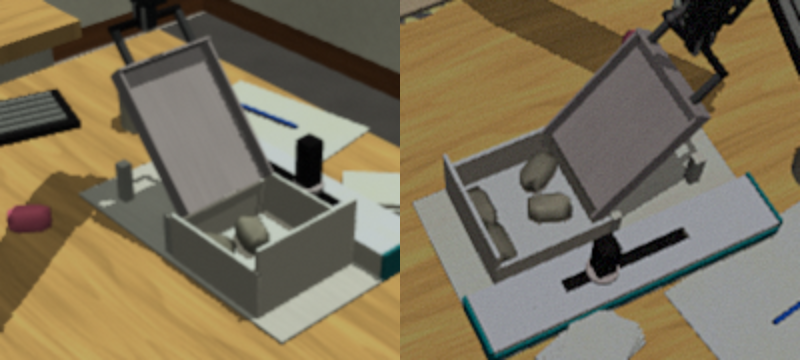

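Call:
{"name": "move_arm", "arguments": {"moves": [[[0,-0.69,0.5],[0,0,0],0],[[0,-0.64,0.63],[0,0,0],0],[[0,-0.6,0.64],[0,0,0],0],[[0,-0.58,0.64],[0,0,0],0],[[0,-0.44,0.6],[0,0,0],0]]}}

```text
clock: 45.48
position: [0.5536, 0.3084, 0.201]
ee_rot: [1.0, 0.001, 0.0, 0.0]
ft_force: [5.6, -1.0, -1.5]
grip_width: 0.128
```

Call:
{"name": "move_arm", "arguments": {"moves": [[[0,-0.39,0.62],[0,0,0],0],[[0,-0.34,0.64],[0,0,0],0],[[0,-0.3,0.67],[0,0,0],0],[[0,-0.26,0.69],[0,0,0],0],[[0,-0.22,0.7],[0,0,0],0]]}}

```text
clock: 46.1
position: [0.5537, 0.3418, 0.1165]
ee_rot: [1.0, -0.0, -0.001, 0.004]
ft_force: [3.7, -13.6, -3.9]
grip_width: 0.127
```

Call:
{"name": "move_arm", "arguments": {"moves": [[[0,-0.16,0.6],[0,0,0],0],[[0,-0.13,0.5],[0,0,0],0],[[0,-0.04,0.3],[0,0,0],0],[[0,0,0],[0,0,0],0]]}}

```text
clock: 46.6
position: [0.5537, 0.3467, 0.0808]
ee_rot: [1.0, -0.001, -0.002, 0.006]
ft_force: [2.4, -19.0, -3.3]
grip_width: 0.126
```

```bash
python3 t.py
```

```text
tilt 0.029 radius 0.2751 want .2756 [0.5537 0.3467 0.0808] [  2.4 -19.   -3.3]
```

Call:
{"name": "move_arm", "arguments": {"moves": [[[0,0.1,0.12],[0,0,0],0],[[0,0.08,0.12],[0,0,0],0],[[0,0,0],[0,0,0],0]]}}

```text
clock: 46.98
position: [0.5539, 0.3467, 0.0801]
ee_rot: [1.0, 0.0, 0.0, 0.002]
ft_force: [-7.1, -15.8, 25.7]
grip_width: 0.127
```

```bash
python3 t.py
```

```text
tilt 0.026 radius 0.2751 want .2756 [0.5539 0.3467 0.0801] [ -7.1 -15.8  25.7]
```

Call:
{"name": "move_arm", "arguments": {"moves": [[[0,0.06,-0.2],[0,0,0],0],[[0,0,0],[0,0,0],0.5],[[0,0,0],[0,0,0],0.5],[[0,0,0],[0,0,0],0.5],[[0,0,0],[0,0,0],0.5]]}}

```text
clock: 47.6
position: [0.5528, 0.3483, 0.0828]
ee_rot: [1.0, 0.001, -0.0, 0.0]
ft_force: [-0.1, 0.0, 0.3]
grip_width: 0.502
```

Call:
{"name": "move_arm", "arguments": {"moves": [[[0,0,-0.5],[0,0,0],0.5],[[0,0,-1],[0,0,0],0.5],[[0,0,-1],[0,0,0],0.5],[[0,0,-1],[0,0,0],0.5],[[0,0,-1],[0,0,0],0.5]]}}

```text
clock: 48.22
position: [0.5531, 0.3482, 0.1974]
ee_rot: [1.0, 0.001, 0.0, -0.0]
ft_force: [0.1, 1.1, 0.2]
grip_width: 0.498
```

Call:
{"name": "move_arm", "arguments": {"moves": [[[-0.5,0,-1],[0,0,0],0.5],[[-1,0,0],[0,0,0],0.5],[[-1,0,0],[0,0,0],0.5],[[-1,0,0],[0,0,0],0.5],[[0,0,0],[0,0,0],0.5]]}}

```text
clock: 48.85
position: [0.4635, 0.3487, 0.2219]
ee_rot: [1.0, 0.003, 0.001, -0.0]
ft_force: [0.9, 0.3, 1.2]
grip_width: 0.5
```

```bash
python3 - <<'E'
from h import *
o=get_obs();print(o['clock'],o['position'],o['ft_force'])
b,c2=snap('side','d13.png'); s,cs=snap('scene','s13.png'); print(*greys(s,cs),sep='\n')
P=[[.554,.347,.093],[.495,.347,.093],[.613,.347,.093]]; print(proj(cs,P).round(1).tolist(),proj(c2,P).round(1).tolist())
cv2.imwrite('pics/c13.png',np.hstack([cv2.resize(b[90:270,220:420][:,:,::-1],(400,360)),cv2.resize(s[120:300,270:470][:,:,::-1],(400,360))]))
E
```

```text
48.85 [0.46350109 0.34866447 0.22185599] [0.90795769 0.27444965 1.23991682]
(577, -358, 75, 72, -1, [225.0, 281.0])
(-537, -32, 184, 32, -10, [207.0, 14.0])
[[438.4, 170.1], [427.8, 155.8], [449.3, 184.9]] [[255.8, 138.1], [240.4, 144.2], [270.6, 132.2]]
```

View pics/c13.png

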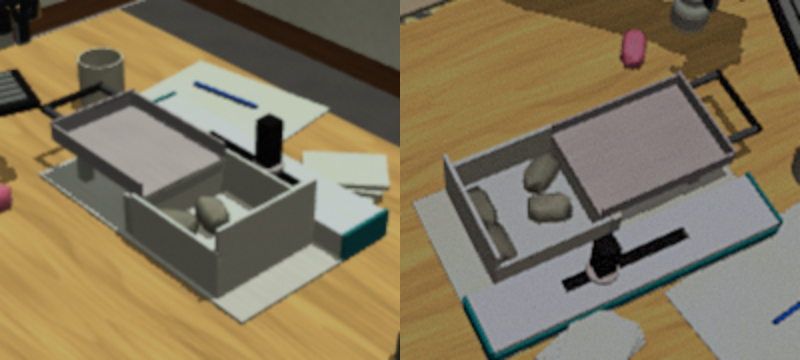

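```bash
python3 -c "
from h import *
print(hand_in())"
```

```text
the job is handed in; nothing more can be done
None
```

The job is done and handed in at about 49 s of the 210 s allowed. I had to infer the pin's lock from the force readings, because the tip's own reading isn't available.

- **Rocks:** Three grey rocks were on the bench. I put each on the tray beside the one already there and left the blue, red and pink look-alikes alone. The last pictures show all four in the white box, the tray empty and no grey rock left on the bench.
- **Pin:** I set it in the slot and dragged it about 20 mm along. Around y = 0.0425 m the upward force of about 3.6 N vanished, leaving only the pin's weight, which I took as the tip dropping into the groove. I went about 1 mm further and let go. Sideways force in the readings stayed under 3 N, well below the 14 N slip limit. The pin still stands upright with its collar flat in the last pictures.
- **Tray:** I tipped it to about 0.87 rad, by my own estimate from the gripper's position, and all the rocks slid off. The last pictures show it down level, with the gripper clear of everything.
- **What disagreed:**
  - My reading of the groove from the wrist camera was about 2 mm out along the slot; the force drop settled it.
  - The bar slipped about 7 mm in the fingers while I lowered the tray. I briefly pulled and pressed on it with up to about 26 N before letting go.

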